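# Fit the keyed stop hub and load the gravity feed rail

## Task

Set up the board feeder: put the blue stop hub on the upright shaft and turn it until its keyway drops over the key, fully down, so that its arm closes the low end of the sloping rail, and slip the dark collar over the shaft down onto the hub. With the hub on, hang every board carrier that is on the bench over the high end of the rail and let go so that it runs down by itself to the stop, or to the carrier before it; keep your hands off carriers in the lower half of the rail. Leave the other things on the bench where they are.

Things in the scene. Friction and masses are not known exactly. Their poses are not given: they have to be found in the camera images.
- feeder: fixed feeder unit: aluminium base plate 116 x 250 x 8 mm lying on the bench, with the sloping rail and the upright shaft on it; origin at the centre of the plate's underside, z up, +y towards the low end of the rail, the rail runs parallel to y at x = +32 mm
- rail_high (a point): centre of the top line of the rail at its high end (111 mm above the bench). The rail is a blade 8 mm thick and 42 mm deep with a rounded, slippery white top; it falls at 10 degrees along the feeder's +y. A carrier released on it slides down by itself. Axes parallel to the feeder's, not sloped
- rail_low (a point): centre of the top line of the rail at its low end (76 mm above the bench), 200 mm in the feeder's +y from rail_high; the end is open until the stop hub is fitted. Axes parallel to the feeder's
- shaft_seat (a point): centre of the face the hub sits on, 45 mm above the bench, on a grey pedestal 30 mm wide at (-32, +103) mm in feeder x, y; axes as the feeder's. A 14 mm shaft rises 46 mm from it, tip tapered. A brass key 5 mm wide stands out to 16 mm from the axis on the feeder's +x side (towards the rail), up to 14 mm above the seat; a hub out of line rests askew on the key
- hub_mid (a point): loose blue stop hub, a ring 46 mm in diameter, 30 mm high, 180 g, upright on the bench; point at its centre, half-way up (15 mm). Bore 16.2 mm; keyway 6.8 mm wide, to 18 mm from the axis, on its +x side. Grip the ring across its y (46 mm). Seated, this point is 15 mm above shaft_seat and its x along the feeder's x
- carrier_1_mid (a point): loose board carrier (three or four present, all alike) 90 g, 65 mm high, on its feet on the bench; point at its centre, 32.5 mm above the feet. A saddle hook: side plates 40 mm long (along y), slot 13 mm wide in x, open below; the bridge's underside, 34 mm above the feet, rides on the rail. Feet 46 mm across x. On top, 39 to 65 mm above the feet, an orange grip tab 12 mm thick in x, 30 mm long in y
- carrier_2_mid (a point): loose board carrier like carrier_1, or absent
- carrier_3_mid (a point): loose board carrier like carrier_1, or absent
- carrier_4_mid (a point): loose board carrier like carrier_1, or absent
- gauge_weight: bystander: small brass weight 26 mm wide, 38 mm high; leave it
- kapton_tape: bystander: roll of amber tape 72 mm wide, 12 mm high; leave it
- esd_brush: bystander: black brush 149 mm long, 9 mm high; leave it
- carrier_1: the carrier of point carrier_1_mid, or absent; origin between its feet, on the underside. On the rail its y lies along the rail, either way round, tilted with the slope; packed carriers lie 40 mm apart
- carrier_2: the carrier of point carrier_2_mid, or absent; origin between its feet, on the underside. On the rail its y lies along the rail, either way round, tilted with the slope; packed carriers lie 40 mm apart
- carrier_3: the carrier of point carrier_3_mid, or absent; origin between its feet, on the underside. On the rail its y lies along the rail, either way round, tilted with the slope; packed carriers lie 40 mm apart
- carrier_4: the carrier of point carrier_4_mid, or absent; origin between its feet, on the underside. On the rail its y lies along the rail, either way round, tilted with the slope; packed carriers lie 40 mm apart
- collar_mid (a point): loose dark steel collar, a plain ring 34 mm in diameter and 14 mm high, bore 17 mm, 60 g, lying flat on the bench, either face up; point at its centre, half-way up. On the shaft it lies on the hub: this point is then 37 mm above shaft_seat
- stop_hub: the hub of point hub_mid; origin at the centre of its underside. A stop arm 8 mm thick sticks out along its +x, directly above the keyway, to 82 mm from the axis, 22 to 30 mm above the underside; on the seated hub it lies across the open low end of the rail, and the nearest carrier rests against it

How it is judged:
By the outcome, as a careful person would: the job done as asked, in the order asked, and still so for the second after the job is handed in, with the robot touching nothing.
Of carrier_1, carrier_2, carrier_3, carrier_4 only 3 to 4 are there at a start; the rules pass over those that are not, and their reading is None.
At some moment in a run one of carrier_1, carrier_2, carrier_3, carrier_4, stop_hub, collar may be knocked a few centimetres aside while the robot is not near it.
Once in a run the grip may slacken for a moment while it holds something.
It also fails if it takes over 208 s, if anything falls off the work surface, if the arm or the gripper's body presses on something with over 40 N, if the wrist force passes 120 N, or if a joint passes its speed limit or range.

## Robot

A 6-joint arm with a two-finger parallel gripper is mounted at the origin on a cart in front of the work surface, level with it; the furniture and walls round the work are solid. World frame = base frame: x ahead of the robot, y to its left, z up, the work surface at z = 0. Lengths are in m, angles in rad, forces in N, time in s.
With the tool pointing down it reaches from about 0.425 to 1.125 m from the base axis. Payload 14.9 kg.
Tool frame: the origin (TCP) lies at the very end of the fingers, on their centre line; the grasp point (between the pads) lies 19 mm behind it; z points along the fingers, y is the line along which they close (so a half turn about z gives the same grasp; the last joint's range is limited). The gripper opens to 91 mm and grips with 3 to 60 N. Pads are 32 mm wide; open, the fingers measure 118 mm over their backs; the gripper's body (76 mm by 178 mm) begins 60 mm behind the grasp point.
Start: joints at [-1.281, 0.379, 1.734, -0, 1.028, -0.033], TCP at [0.222, -0.664, 0.214] pointing down, gripper open.
Joint ranges: [-2.77, 2.77], [-0.74, 2.19], [0, 2.66], [-1.06, 4.2], [0.31, 2.87], [-3.08, 3.08]. Speed limits (rad/s): [1.89, 1.89, 2.39, 3.14, 3.14, 3.14].

## Interface

Orientations are given as a unit quaternion [x, y, z, w].
In Python, from station import robot, viewer, order gives the robot as it stands.
- The arm moves only by the tool servo_tool, never from a script. Its arguments are lists of equal length, an entry for each row: "rotation": the turn, a rotation vector about the tool's x, y, z in rad, a list of three; "travel": the shift along the tool's x, y, z in mm, a list of three; "claw": the finger opening in mm, from 0 to 91.2. A call has 1 to 12 rows; each row shifts and turns the commanded pose from where the row before left it, along the tool's axes as they then stand; what a row does not reach is not made up. A row lasts 1/10 s, in which the tool goes at most 50 mm and 8.59 degrees, less where a joint would pass 70% of its speed; a pose out of reach is approached as far as the arm can. A call is refused whole if a number of a shift passes 50 or a number of a turn 0.15, either way. A call with a gripper value outside its range is refused whole. The fingers move at their own pace and stop on an object; "force" is the grip in N (left out, the last holds). Time passes only in rows, so rows that do not move let the fingers close. It gives the time, the measured TCP pose, the force, the opening and the grip force at its end, in the units of the state.
- robot.state(): the state, without advancing time (a new reading comes with each control period).
- viewer.camera(name): name is "side" or "top"; returns a dict with "frame" (480x640x3 uint8, blue, green, red), "range_z" (480x640 float32, m along the optical axis (not along the pixel's ray), 0 where there is no reading), "fovy" (degrees; the focal length in pixels is half the picture's height over the tangent of half this angle, whatever the lens; pixels are square), "cx", "cy" (the principal point, pixels), "D" ([k1, k2, p1, p2, k3] as OpenCV has them; the pictures are not rectified), "R" (3x3) and "t" (3): a world point X has camera coordinates R X + t. Camera axes: x right, y down, z forward; pixel columns grow to the right and rows downward; lengths in m; the calibration is good to about 2 mm. A picture is of the moment at which its call begins.
- order.close_job(): hands the job in; it is judged then, once.
The state is a dict: "time": time; "joint_positions": joint angles; "dq": joint speeds; "effort": joint torques, N m; "ee_pos": TCP position; "tool_rot": TCP orientation; "wrist_force": force on the tool from outside, world axes, zero at the start; "torque": the same for the moment, N m; "grip_width": opening from 0.0 (shut) to 1.0 (fully open); "grasp_force": force on a finger pad.
Only numpy, scipy, OpenCV 4.12 (cv2) and the standard library are available. Lean on these libraries where they do the work, as an engineer would, in place of code of your own. Each camera call takes 0.05 s, during which the arm holds its last target. There are 200 camera calls.

## Working session

There is one attempt and no reset: what is moved stays moved. The work goes in short steps, Python scripts to look and compute and a tool call to move; the robot and the scene stay as the last step left them, time stands still between calls to the robot, and variables do not carry over. Pictures are saved under pics/ and viewed, at most 14 in all, crops included, and the job is handed in when it is done.

Besides the shell and the picture viewer there is one more tool, called after "Request:" as name(argument=value, ...) on one line, values as JSON. servo_tool: Moves the arm, as the interface text tells. Its arguments: {"type":"object","properties":{"rotation":{"type":"array","items":{"type":"array","items":{"type":"number"}}},"travel":{"type":"array","items":{"type":"array","items":{"type":"number"}}},"claw":{"type":"array","items":{"type":"number"}},"force":{"type":"number"}},"required":["rotation","travel","claw"]}

```bash
mkdir -p pics; ls; python3 - <<'E'
from station import robot,viewer
import cv2,numpy as np
print(robot.state())
for n in("top","side"):
    c=viewer.camera(n); cv2.imwrite(f"pics/{n}0.png",c["frame"]); np.savez(f"{n}0.npz",**c)
    print(n,c["fovy"],c["cx"],c["cy"],c["D"],c["R"],c["t"], -np.array(c["R"]).T@c["t"])
E
```

```text
pics
{'time': 0.0, 'joint_positions': array([-1.28127797e+00,  3.79381769e-01,  1.73479158e+00, -2.73454391e-05,
        1.02847759e+00, -3.32753261e-02]), 'dq': array([-0.00015097,  0.00188594,  0.0005484 , -0.00064976,  0.00015828,
       -0.00095881]), 'effort': array([-5.04938682e-03, -7.63731480e+01, -4.34371912e+01,  6.48937910e-02,
        4.23682365e-02, -1.04240316e-04]), 'ee_pos': array([ 0.22194391, -0.66346561,  0.21330163]), 'tool_rot': array([ 9.87002505e-01,  1.60703998e-01, -7.92208813e-05, -5.23313354e-04]), 'wrist_force': array([-0.61166124,  0.10170893,  0.0249185 ]), 'torque': array([-0.01541189,  0.01222046,  0.01749655]), 'grasp_force': 0.0, 'grip_width': 1.0014152747590748}
top 44.69279113100263 319.1733792691974 240.23643147576144 [-0.170857  0.        0.        0.        0.      ] [[ 0.02123418 -0.99977326 -0.00159017]
 [-0.99673801 -0.02104579 -0.07791291]
 [ 0.07786178  0.0032394  -0.9969589 ]] [0.18284436 0.48585047 1.24409774] [0.38351542 0.18899788 1.27845909]
side 42.39536573944035 318.266887278477 236.02887050395233 [-0.09818765  0.          0.          0.          0.        ] [[-0.99835891 -0.05618023 -0.01110237]
 [-0.01222576  0.39849544 -0.91708882]
 [ 0.05594651 -0.91544807 -0.39852832]] [0.50213609 0.01916991 1.65186267] [0.40913047 1.53276549 0.68146947]
```

View pics/top0.png

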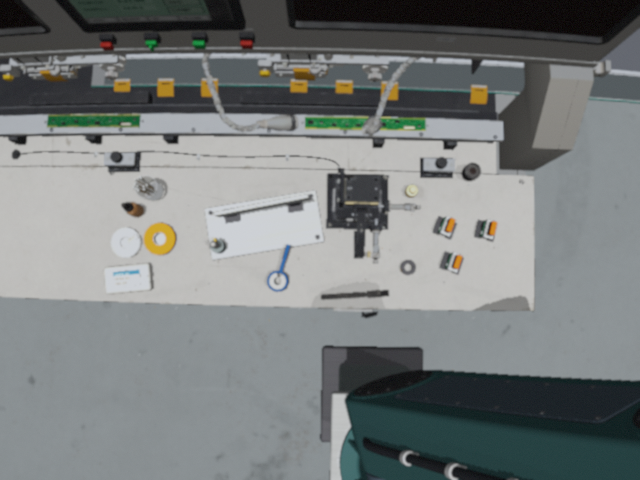

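View pics/side0.png

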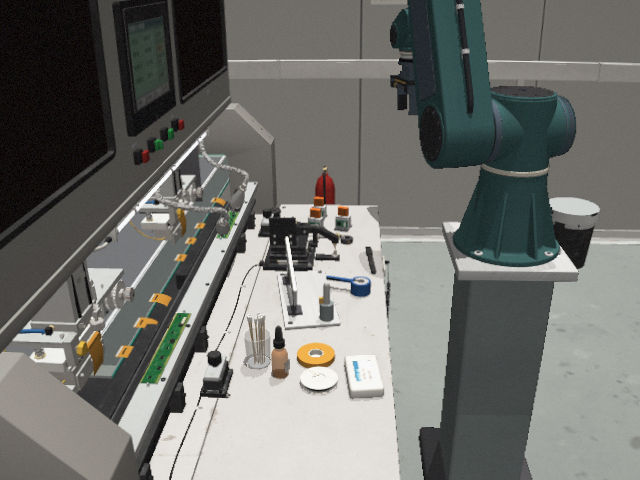

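The top view shows three carriers at (445,227), (486,230) and (452,262), the hub at (278,282) with its arm toward (289,248), and the collar at (407,267). The feeder plate is centred near (265,225) with the shaft at (217,244). The side view agrees.

```bash
cat > h.py <<'E'
import cv2,numpy as np
def load(n):
    return dict(np.load(n+".npz"))
def snap(n,tag):
    from station import viewer
    c=viewer.camera(n); np.savez(f"{n}{tag}.npz",**c); cv2.imwrite(f"pics/{n}{tag}.png",c["frame"]); return {k:np.asarray(v) for k,v in c.items()}
def K(c):
    f=240/np.tan(np.radians(float(c["fovy"]))/2); return np.array([[f,0,float(c["cx"])],[0,f,float(c["cy"])],[0,0,1]])
def rays(c,uv):
    p=cv2.undistortPoints(np.array(uv,float).reshape(-1,1,2),K(c),np.array(c["D"])).reshape(-1,2)
    return np.c_[p,np.ones(len(p))]
def plane(c,uv,z):
    d=rays(c,uv)@c["R"]; o=-c["R"].T@c["t"]; return o+d*((z-o[2])/d[:,2])[:,None]
def cloud(c):
    v,u=np.mgrid[0:480,0:640]; d=rays(c,np.c_[u.ravel(),v.ravel()])
    return ((d*c["range_z"].reshape(-1,1)-c["t"])@c["R"]).reshape(480,640,3)
def mask(c,lo,hi,box=None):
    m=cv2.inRange(cv2.cvtColor(c["frame"],cv2.COLOR_BGR2HSV),lo,hi)
    if box is not None:
        k=np.zeros_like(m); x0,y0,x1,y1=box; k[y0:y1,x0:x1]=255; m&=k
    return m
def blobs(m,amin=15):
    n,l,s,ce=cv2.connectedComponentsWithStats(m)
    return [(s[i,4],ce[i],l==i) for i in range(1,n) if s[i,4]>=amin]
def proj(c,X):
    return cv2.projectPoints(np.array(X,float).reshape(-1,1,3),cv2.Rodrigues(c["R"])[0],c["t"],K(c),np.array(c["D"]))[0].reshape(-1,2)
E
python3 - <<'E'
from h import *
c=load("top0"); P=cloud(c); f=c["frame"]
cv2.imwrite("pics/zA.png",cv2.resize(f[170:310,330:530],None,fx=4,fy=4,interpolation=cv2.INTER_CUBIC))
cv2.imwrite("pics/zB.png",cv2.resize(f[170:310,190:340],None,fx=4,fy=4,interpolation=cv2.INTER_CUBIC))
for nm,lo,hi,box in(("orange",(5,120,120),(20,255,255),(420,200,520,290)),("blue",(100,100,50),(125,255,255),(250,230,310,300))):
    for a,ce,m in blobs(mask(c,lo,hi,box)):
        r=cv2.minAreaRect(np.argwhere(m)[:,::-1].astype(np.float32)); print(nm,a,ce,r,np.median(P[m],0).round(4))
s=load("side0")
for a,ce,m in blobs(mask(s,(5,120,120),(20,255,255),(280,180,380,260))): print("side orange",a,ce)
# heights near feeder
m=(P[...,2]>0.03)&(P[...,2]<0.14); k=np.zeros_like(m);k[180:270,200:335]=1
for a,ce,mm in blobs((m&k).astype(np.uint8)*255): print("tall",a,ce,P[mm].min(0).round(3),P[mm].max(0).round(3))
E
```

```text
orange 81 [450.01234568 224.96296296] ((450.0, 225.0), (6.324554920196533, 13.28156566619873), 18.434947967529297) [ 0.5162 -0.0816  0.0654]
orange 69 [492.36231884 228.08695652] ((492.30767822265625, 227.9615478515625), (5.295135974884033, 12.74754810333252), 11.309932708740234) [ 0.5119 -0.1733  0.0653]
orange 75 [457.21333333 261.52      ] ((457.3000183105469, 261.6000061035156), (6.008327960968018, 12.332883834838867), 18.434946060180664) [ 0.4394 -0.0972  0.0649]
blue 118 [283.99152542 263.8559322 ] ((282.566162109375, 266.8092346191406), (10.650243759155273, 42.26815414428711), 3.1798300743103027) [0.4294 0.2669 0.0305]
side orange 26 [318.42307692 197.38461538]
side orange 39 [315.23076923 210.15384615]
side orange 31 [343.         208.64516129]
tall 650 [263.79846154 205.46769231] [0.526 0.212 0.03 ] [0.569 0.414 0.116]
tall 168 [216.625      245.61904762] [0.449 0.397 0.03 ] [0.479 0.425 0.098]
tall 64 [284.875  255.8125] [0.422 0.257 0.03 ] [0.469 0.276 0.039]
```

View pics/zA.png

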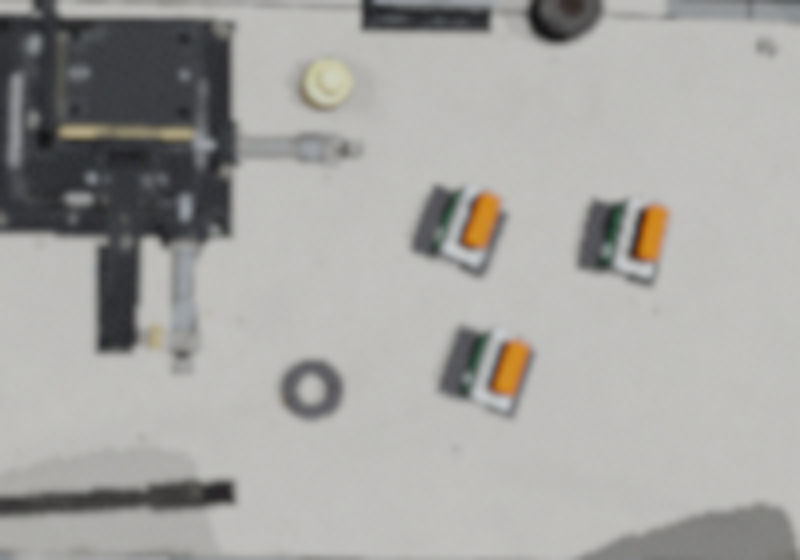

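View pics/zB.png

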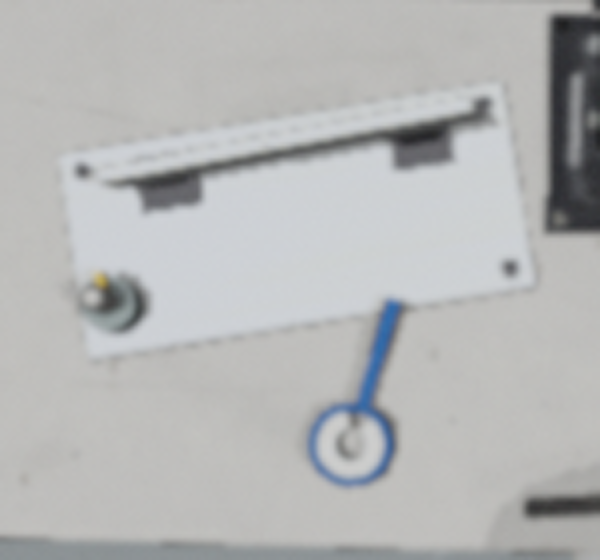

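The zoomed crops show three carriers only. The collar is at top-view (408,267.3), the hub centre at (277.8,280.8) with arm tip at (288.5,246.2), and the shaft tip at (214,243.7). The plate corners are at zB (62,157), (500,84), (537,281) and (92,355).

```bash
python3 - <<'E'
from h import *
c=load("top0"); P=cloud(c); f=c["frame"]
zb=lambda L:np.array(L)/4+[190,170]-0.375
pl=plane(c,zb([(62,157),(500,84),(537,281),(92,355)]),0.008); print("plate",pl.round(4))
ctr=pl.mean(0); ed=(pl[0]-pl[1])+(pl[3]-pl[2]); ex=(pl[0]-pl[3])+(pl[1]-pl[2])
print("len",[np.linalg.norm(pl[i]-pl[(i+1)%4]).round(4) for i in range(4)])
y1=np.degrees(np.arctan2(ed[1],ed[0]))-90; y2=np.degrees(np.arctan2(ex[1],ex[0])); print("ctr",ctr,"yaw",y1,y2)
a=np.radians(y1*.7+y2*.3); R=np.array([[np.cos(a),-np.sin(a)],[np.sin(a),np.cos(a)]])
F=lambda x,y:(ctr[:2]+R@[x,y]).round(4)
print("rail_high",F(.032,-.1),"low",F(.032,.1),"shaft pred",F(-.032,.103))
print("shaft tip ray",plane(c,zb([(96,295)]),0.091))
m=P[...,2]>0.082;k=np.zeros_like(m);k[236:256,205:228]=1;m&=k
print("shaft cloud",m.sum(),np.median(P[m],0),P[m].min(0),P[m].max(0))
# rail top line from depth: per y bin, pixels of max z
k=np.zeros((480,640),bool);k[180:235,195:340]=1
Q=P[k];Q=Q[(Q[:,2]>.06)&(Q[:,2]<.13)]
b=[]
for y in np.arange(.21,.42,.02):
    q=Q[abs(Q[:,1]-y)<.01]
    if len(q)>5:
        t=q[q[:,2]>np.percentile(q[:,2],50)]; b.append([*np.median(t,0)]); print(len(q),np.round(b[-1],4))
# hub
h=plane(c,[(277.75-.4,280.75-.4)],0.030)[0]; t=plane(c,[(288.5-.4,246.2-.4)],.03)[0]; print("hub",h,"tip",t,np.linalg.norm(t-h),np.degrees(np.arctan2(*(t-h)[1::-1])))
print("collar",plane(c,[(408-.4,267.25-.4)],.014))
# depth of obstacles
for x in np.arange(.42,.9,.03):
    print(round(x,2),[ (lambda q:round(float(np.percentile(q,98)),2) if len(q) else None)(P[...,2][(abs(P[...,0]-x)<.015)&(abs(P[...,1]-y)<.025)]) for y in np.arange(-.2,.55,.05)])
E
```

```text
plate [[0.5469 0.4464 0.008 ]
 [0.592  0.2055 0.008 ]
 [0.4837 0.1829 0.008 ]
 [0.438  0.4257 0.008 ]]
len [np.float64(0.2451), np.float64(0.1106), np.float64(0.2471), np.float64(0.1109)]
ctr [0.51513948 0.31510489 0.008     ] yaw 10.642249725822992 11.27756450203113
rail_high [0.5654 0.2229] low [0.5278 0.4193] shaft pred [0.4644 0.4103]
shaft tip ray [[0.46522755 0.40919635 0.091     ]]
shaft cloud 38 [0.46306153 0.41072396 0.08920259] [0.38351542 0.18899788 0.08256962] [0.47030435 0.41756427 1.27845909]
25 [0.5639 0.2175 0.1034]
65 [0.562  0.2284 0.1092]
63 [0.5594 0.2499 0.1061]
63 [0.5557 0.2701 0.1019]
63 [0.5519 0.2887 0.0993]
59 [0.5474 0.3094 0.0956]
55 [0.544  0.3286 0.092 ]
50 [0.54   0.3492 0.0884]
50 [0.5359 0.366  0.0849]
45 [0.5338 0.3878 0.0812]
32 [0.5297 0.4058 0.0784]
hub [0.39315611 0.28059703 0.03      ] tip [0.46764734 0.25942438 0.03      ] 0.07744174253469485 -15.866744471801352
collar [[ 4.28318200e-01 -2.77982605e-04  1.40000000e-02]]
0.42 [0.01, 0.01, 0.07, 0.01, 0.02, 0.01, 0.01, 0.01, 0.01, 0.03, 0.03, 0.01, 0.01, 0.01, 0.0]
0.45 [0.01, 0.01, 0.07, 0.01, 
[... 789 characters left out ...]
.17, 0.2, 0.24, 0.24, 0.11, 0.11]
0.72 [0.3, 0.11, 0.11, 0.11, 0.12, 0.14, 0.24, 0.11, 0.12, 0.17, 0.17, 0.11, 0.25, 0.11, 0.11]
0.75 [0.32, 0.09, 0.09, 0.09, 0.09, 0.25, 0.24, 0.09, 0.09, 0.09, 0.41, 0.09, 0.41, 0.45, 0.4]
0.78 [0.55, 0.54, 0.53, 0.52, 0.52, 0.51, 0.51, 0.5, 0.5, 0.51, 0.53, 0.54, 0.54, 0.54, 0.55]
0.81 [0.26, 0.07, 0.07, 0.07, 0.07, 0.27, 0.21, 0.21, 0.25, 0.25, 0.22, 0.07, 0.07, 0.07, 0.07]
0.84 [0.19, 0.13, 0.07, 0.07, 0.07, 0.07, 0.07, 0.07, 0.07, 0.07, 0.07, 0.07, 0.07, 0.07, 0.07]
0.87 [0.07, 0.12, 0.07, 0.07, 0.07, 0.07, 0.07, 0.07, 0.06, None, 0.07, 0.07, 0.07, 0.07, 0.07]
0.9 [None, None, 0.06, None, None, None, None, None, None, None, None, None, 0.07, 0.06, None]
```

```bash
cat > g.py <<'E'
# usage: python3 g.py x y z psi_deg  -> tool-frame travel (mm) and turn from the present measured pose
import sys,numpy as np
from station import robot
from scipy.spatial.transform import Rotation as Ro
def go(x,y,z,psi,tilt=None):
    s=robot.state(); R=Ro.from_quat(s["tool_rot"])
    T=Ro.from_euler("z",psi,degrees=True)*Ro.from_euler("x",180,degrees=True)
    d=R.inv().apply(np.array([x,y,z])-s["ee_pos"])*1000
    print("t",round(s["time"],1),"pos",s["ee_pos"].round(4),"psi",round(float(np.degrees(np.arctan2(*R.as_matrix()[1::-1,0]))),2),"grip",round(s["grip_width"]*91.2,1),"F",s["wrist_force"].round(1))
    print("travel",d.round(1),"turn",(R.inv()*T).as_rotvec().round(3),"travel after turn",(T.inv().apply(np.array([x,y,z])-s["ee_pos"])*1000).round(1))
if __name__=="__main__": go(*map(float,sys.argv[1:5]))
E
python3 - <<'E'
from h import *
c=load("top0")
P=cloud(c); m=(P[...,2]>.15)&(P[...,0]<.68)&(P[...,0]>.55)&(abs(P[...,1]-.25)<.15)
for a,ce,mm in blobs(m.astype(np.uint8)*255,4): print(a,ce,P[mm].min(0),P[mm].max(0))
# carrier long-axis direction + centres
f=c["frame"]
for a,ce,m in blobs(mask(c,(3,110,90),(22,255,255),(420,200,520,290))):
    uv=np.argwhere(m)[:,::-1]; X=plane(c,uv,.065)[:,:2]; w,v=np.linalg.eigh(np.cov(X.T)); d=v[:,1]*np.sign(v[0,1])
    (cx,cy),_,_=cv2.minAreaRect((X*1000).astype(np.float32)); print(len(uv),X.mean(0).round(4),cx,cy,"longaxis",np.degrees(np.arctan2(d[1],d[0])).round(1),np.sqrt(w*12))
E
```

```text
143 [239.91608392 127.25874126] [0.66903611 0.31922138 0.19255753] [0.67998903 0.36868065 0.23814802]
54 [366.85185185 131.03703704] [0.66716526 0.10047822 0.1968691 ] [0.67999628 0.11809015 0.22839274]
83 [ 0.5165 -0.0821] 516.5823364257812 -82.05723571777344 longaxis -21.0 [0.01320495 0.02793701]
76 [ 0.5119 -0.1734] 511.92724609375 -173.3655242919922 longaxis -16.2 [0.01256386 0.02775334]
83 [ 0.4396 -0.0974] 439.8153076171875 -97.64849090576172 longaxis -20.0 [0.01363623 0.02694889]
```

Request:
servo_tool(rotation=[[0,0,0],[0,0,0],[0,0,0],[0,0,0],[0,0,0],[0,0,0],[0,0,0],[0,0,0],[0,0,0],[0,0,0]], travel=[[32,-22,-4],[32,-22,-4],[32,-22,-4],[32,-22,-4],[32,-22,-4],[32,-22,-4],[32,-22,-4],[32,-22,-4],[32,-22,-4],[32,-22,-4]], claw=[91,91,91,91,91,91,91,91,91,91])

```text
time: 1.1
ee_pos: [0.4563, -0.3522, 0.2539]
tool_rot: [0.987, 0.161, -0.0, -0.0]
wrist_force: [0.7, -1.3, -0.4]
grip_width: 0.996
grasp_force: 0.0
```

Request:
servo_tool(rotation=[[0,0,-0.14],[0,0,-0.14],[0,0,-0.14],[0,0,-0.14],[0,0,-0.14],[0,0,-0.14],[0,0,-0.14],[0,0,-0.14],[0,0,-0.14],[0,0,-0.14]], travel=[[0,0,0],[0,0,0],[0,0,0],[0,0,0],[0,0,0],[0,0,0],[0,0,0],[0,0,0],[0,0,0],[0,0,0]], claw=[91,91,91,91,91,91,91,91,91,91])

```text
time: 2.1
ee_pos: [0.4555, -0.3535, 0.2536]
tool_rot: [0.649, 0.761, -0.0, -0.0]
wrist_force: [-1.4, -0.1, -0.0]
grip_width: 1.001
grasp_force: 0.0
```

```bash
python3 g.py .393 .28 .12 164
```

```text
t 2.1 pos [ 0.4555 -0.3535  0.2536] psi 99.04 grip 91.3 F [-1.4 -0.1 -0. ]
travel [635.4  37.9 133.9] turn [-0.000e+00 -1.000e-03 -1.134e+00] travel after turn [234.8 591.8 133.6]
```

Request:
servo_tool(rotation=[[0,0,0],[0,0,0],[0,0,0],[0,0,0],[0,0,0],[0,0,0],[0,0,0],[0,0,0]], travel=[[43,10,0],[43,10,0],[43,10,0],[43,10,0],[43,10,0],[43,10,0],[43,10,0],[43,10,0]], claw=[91,91,91,91,91,91,91,91])

```text
time: 2.9
ee_pos: [0.4824, 0.0002, 0.254]
tool_rot: [0.651, 0.759, 0.0, 0.0]
wrist_force: [0.7, 0.5, -0.6]
grip_width: 0.999
grasp_force: 0.0
```

Request:
servo_tool(rotation=[[0,0,0],[0,0,0],[0,0,0],[0,0,0],[0,0,0],[0,0,0],[0,0,0]], travel=[[41,-6,8],[41,-6,8],[41,-6,8],[41,-6,8],[41,-6,8],[41,-6,8],[41,-6,8]], claw=[91,91,91,91,91,91,91])

```text
time: 3.6
ee_pos: [0.3968, 0.2773, 0.1976]
tool_rot: [0.651, 0.759, 0.0, 0.0]
wrist_force: [0.5, -0.2, -0.1]
grip_width: 0.997
grasp_force: 0.0
```

Request:
servo_tool(rotation=[[0,0,-0.142],[0,0,-0.142],[0,0,-0.142],[0,0,-0.142],[0,0,-0.142],[0,0,-0.142],[0,0,-0.142],[0,0,-0.142],[0,0,0]], travel=[[0,0,0],[0,0,0],[0,0,0],[0,0,0],[0,0,0],[0,0,0],[0,0,0],[0,0,0],[0,0,0]], claw=[91,91,91,91,91,91,91,91,91])

```text
time: 4.5
ee_pos: [0.3976, 0.2757, 0.1977]
tool_rot: [0.14, 0.99, -0.0, -0.0]
wrist_force: [0.9, -0.2, 0.8]
grip_width: 0.997
grasp_force: 0.0
```

```bash
python3 g.py .393 .281 .004 164; python3 - <<'E'
from h import *
c=snap("side","1"); P=cloud(c)
for a,ce,m in blobs(mask(c,(95,110,40),(125,255,255),(300,230,400,320)),20):
    print("blue",a,ce,np.median(P[m],0).round(4),P[m].min(0).round(3),P[m].max(0).round(3))
    # ring top edge
print(proj(c,[[.393,.281,.03]]))
cv2.imwrite("pics/z1.png",cv2.resize(c["frame"][160:340,250:420],None,fx=4,fy=4,interpolation=cv2.INTER_CUBIC)[:600])
E
```

```text
t 4.5 pos [0.3976 0.2757 0.1977] psi 163.93 grip 90.9 F [ 0.9 -0.2  0.8]
travel [  5.8   3.9 193.7] turn [-0.    -0.    -0.001] travel after turn [  5.9   3.9 193.7]
blue 282 [355.75886525 286.58510638] [0.3984 0.2984 0.0201] [ 0.369  0.255 -0.   ] [0.468 1.533 0.681]
[[359.49206964 279.52893809]]
```

View pics/z1.png

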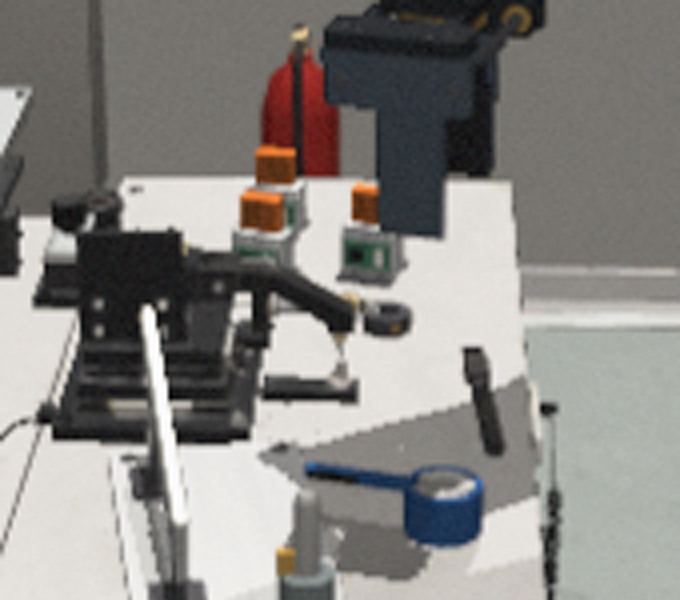

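The side view shows the hub ring top centre at about (360.7,281). My estimate projects to (359.5,279.5), so they agree. I'm descending and gripping.

Request:
servo_tool(rotation=[[0,0,0],[0,0,0],[0,0,0],[0,0,0],[0,0,0],[0,0,0],[0,0,0],[0,0,0]], travel=[[6,4,35],[0,0,40],[0,0,40],[0,0,35],[0,0,25],[0,0,10],[0,0,8],[0,0,0]], claw=[91,91,91,91,91,91,91,91])

```text
time: 5.35
ee_pos: [0.3932, 0.2813, 0.0049]
tool_rot: [0.142, 0.99, -0.0, -0.0]
wrist_force: [0.2, -0.4, 0.6]
grip_width: 0.997
grasp_force: 0.0
```

Request:
servo_tool(rotation=[[0,0,0],[0,0,0],[0,0,0],[0,0,0],[0,0,0],[0,0,0],[0,0,0],[0,0,0],[0,0,0],[0,0,0]], travel=[[0,0,0],[0,0,0],[0,0,0],[0,0,0],[0,0,0],[0,0,0],[0,0,0],[0,0,0],[0,0,0],[0,0,0]], claw=[60,50,40,40,40,40,40,40,40,40], force=40)

```text
time: 6.35
ee_pos: [0.3932, 0.2813, 0.005]
tool_rot: [0.141, 0.99, 0.0, 0.0]
wrist_force: [-1.6, -0.8, 5.7]
grip_width: 0.499
grasp_force: 40.0
```

Request:
servo_tool(rotation=[[0,0,0],[0,0,0],[0,0,0],[0,0,0],[0,0,-0.116],[0,0,-0.116],[0,0,-0.116],[0,0,-0.116],[0,0,0]], travel=[[0,0,-10],[0,0,-35],[0,0,-40],[0,0,-35],[0,0,0],[0,0,0],[0,0,0],[0,0,0],[0,0,0]], claw=[40,40,40,40,40,40,40,40,40])

```text
time: 7.25
ee_pos: [0.3929, 0.2811, 0.1253]
tool_rot: [-0.091, 0.996, -0.0, 0.0]
wrist_force: [-0.8, 0.2, -2.4]
grip_width: 0.502
grasp_force: 40.0
```

```bash
python3 g.py .4644 .410 .125 190.6; python3 - <<'E'
from h import *
c=snap("top","2"); P=cloud(c)
s=snap("side","2")
a=c["frame"][190:300,200:330];b=s["frame"][170:320,280:430]
o=np.zeros((600,800,3),np.uint8); a=cv2.resize(a,None,fx=3,fy=3,interpolation=cv2.INTER_CUBIC);b=cv2.resize(b,None,fx=2.7,fy=2.7,interpolation=cv2.INTER_CUBIC)
o[:a.shape[0],:a.shape[1]]=a; o[:b.shape[0],395:395+b.shape[1]]=b; cv2.imwrite("pics/z2.png",o)
E
```

```text
t 7.2 pos [0.3929 0.2811 0.1253] psi -169.51 grip 45.8 F [-0.8  0.2 -2.4]
travel [-93.7 113.7   0.3] turn [-0.     0.    -0.002] travel after turn [-93.9 113.5   0.3]
```

View pics/z2.png

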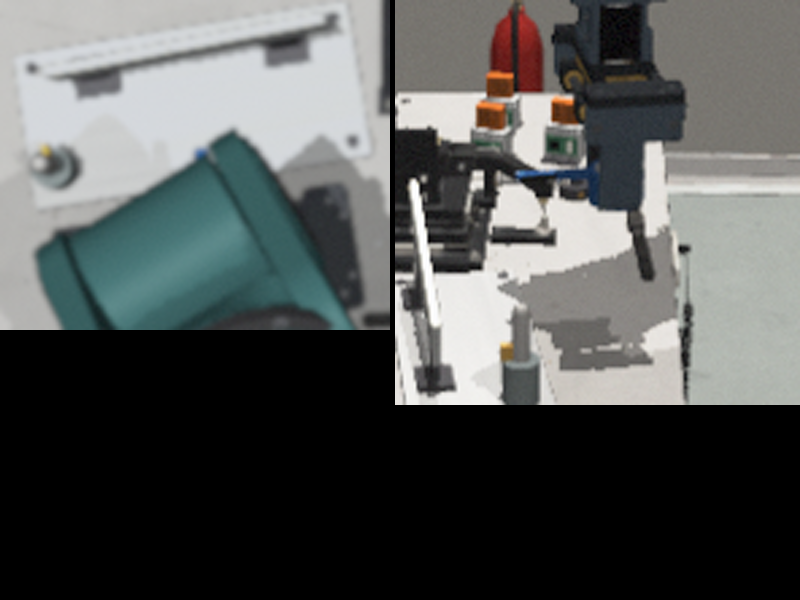

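The hub body is hidden by the arm and gripper. The arm tip shows at about (266.7,241) in the top view and about (325,235) in the side view.

```bash
python3 - <<'E'
from h import *
c=load("top2");s=load("side2")
m=mask(c,(95,100,40),(125,255,255),(255,230,280,255)); p=np.argwhere(m)[:,::-1]; print("top blue",p.tolist())
m=mask(s,(95,100,40),(125,255,255),(318,220,362,250)); p=np.argwhere(m)[:,::-1]; 
for u in range(p[:,0].min(),p[:,0].max()+1,4): q=p[p[:,0]==u]; print(u,q[:,1].min(),q[:,1].max())
a=np.radians(10.5); ax=np.array([.3929,.2811])
for r in(.03,.082): print(r,proj(c,[[*(ax+r*np.array([np.cos(a),np.sin(a)])),.150]]),proj(s,[[*(ax+r*np.array([np.cos(a),np.sin(a)])),.146]]))
# shaft in side image: edges of gray shaft
print("shaft tip/base",proj(s,[[.4644,.41,.091],[.4644,.41,.062]]), proj(c,[[.4644,.41,.091]]))
g=cv2.cvtColor(s["frame"],cv2.COLOR_BGR2GRAY)
for v in(284,286,290,294): print(v,g[v,314:340].tolist())
g=cv2.cvtColor(c["frame"],cv2.COLOR_BGR2GRAY)
for v in range(238,254): print(v,g[v,205:228].tolist())
E
```

```text
top blue [[266, 240], [267, 240], [266, 241], [267, 241], [268, 241], [266, 242], [267, 242], [266, 243]]
325 235 235
329 233 235
333 234 234
337 234 234
341 233 235
345 233 236
349 233 235
353 230 245
0.03 [[270.1309703  264.57641201]] [[346.90177527 233.42912442]]
0.082 [[265.98193514 238.1517252 ]] [[323.3735906  234.86274194]]
shaft tip/base [[325.32689341 281.65968413]
 [325.41650372 294.10068451]] [[213.22404905 243.76886538]]
284 [232, 233, 234, 235, 233, 233, 235, 234, 232, 208, 139, 167, 187, 178, 163, 126, 135, 133, 137, 138, 135, 135, 132, 135, 133, 133]
286 [232, 231, 234, 233, 234, 233, 234, 234, 226, 152, 106, 115, 126, 125, 116, 106, 118, 136, 135, 136, 134, 136, 138, 136, 135, 135]
290 [234, 233, 232, 234, 235, 234, 233, 228, 191, 130, 99, 105, 107, 109, 106, 119, 157, 102, 103, 106, 101, 102, 105, 102, 103, 103]
294 [235, 235, 233, 233, 235, 235, 234, 234, 223, 151, 97, 102, 109, 107, 104, 120, 185, 211, 203, 204, 207, 205, 201, 187, 105, 102]
238 [196, 196, 195, 197, 203, 208, 207, 204, 201, 195, 183, 178, 189, 194, 182, 169, 169, 181, 186, 192, 201, 204, 206]
239 [
[... 1045 characters left out ...]
180, 179, 176, 170, 162, 153, 143, 133, 124, 114, 109, 113, 126, 136, 144, 143, 130, 96, 68, 91, 137, 175]
249 [180, 179, 179, 178, 177, 175, 170, 158, 148, 143, 138, 136, 139, 144, 147, 147, 136, 112, 79, 83, 126, 169, 192]
250 [179, 180, 178, 178, 180, 185, 184, 174, 162, 154, 148, 147, 149, 148, 145, 136, 114, 89, 85, 121, 164, 190, 201]
251 [180, 181, 180, 179, 179, 185, 191, 188, 178, 166, 157, 152, 145, 139, 130, 113, 98, 98, 127, 162, 188, 200, 203]
252 [180, 180, 181, 180, 179, 183, 194, 199, 194, 184, 175, 164, 152, 138, 124, 117, 124, 144, 169, 190, 199, 203, 204]
253 [181, 180, 180, 180, 178, 180, 192, 202, 202, 197, 191, 184, 176, 168, 162, 163, 170, 182, 194, 201, 204, 204, 205]
```

Request:
servo_tool(rotation=[[0,0,0],[0,0,0],[0,0,0],[0,0,0],[0,0,0],[0,0,0],[0,0,0]], travel=[[-15,19,0],[-20,24,0],[-20,24,0],[-20,24,0],[-15,19,0],[-4.5,4.5,0],[0,0,0]], claw=[40,40,40,40,40,40,40])

```text
time: 8.05
ee_pos: [0.4654, 0.4111, 0.1247]
tool_rot: [-0.09, 0.996, -0.0, -0.0]
wrist_force: [0.0, -0.7, -2.4]
grip_width: 0.501
grasp_force: 40.0
```

```bash
python3 g.py .4647 .411 .1 190.6; python3 - <<'E'
from h import *
s=snap("side","3");c=snap("top","3")
o=np.zeros((600,800,3),np.uint8); b=cv2.resize(s["frame"][215:315,280:375],None,fx=6,fy=6,interpolation=cv2.INTER_CUBIC);o[:600,:570]=b
a=cv2.resize(c["frame"][190:270,180:240],None,fx=3.8,fy=3.8,interpolation=cv2.INTER_CUBIC);o[:a.shape[0],572:572+a.shape[1]]=a
cv2.imwrite("pics/z3.png",o)
E
```

```text
t 8.1 pos [0.4654 0.4111 0.1247] psi -169.7 grip 45.7 F [ 0.  -0.7 -2.4]
travel [ 0.7  0.  24.7] turn [-0.    -0.    -0.005] travel after turn [ 0.7  0.  24.7]
```

View pics/z3.png

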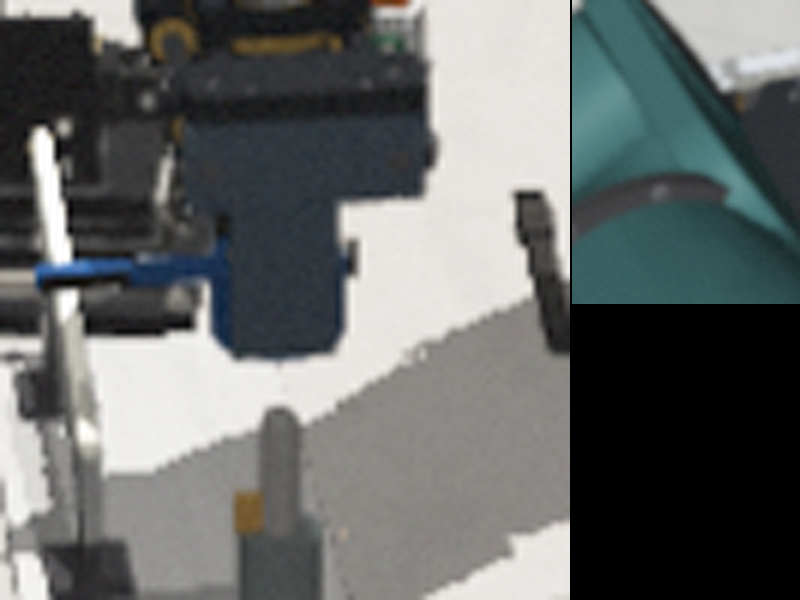

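In the side view the ring spans columns 210–348 of the crop (centre 279) and the shaft is centred at 280, so they are aligned across this view. I'm lowering with force checks.

Request:
servo_tool(rotation=[[0,0,0],[0,0,0],[0,0,0],[0,0,0]], travel=[[0,0,10],[0,0,10],[0,0,5],[0,0,3]], claw=[40,40,40,40])

```text
time: 8.55
ee_pos: [0.465, 0.4104, 0.0959]
tool_rot: [-0.09, 0.996, -0.0, -0.001]
wrist_force: [-0.2, 0.2, -2.0]
grip_width: 0.496
grasp_force: 40.0
```

Request:
servo_tool(rotation=[[0,0,0],[0,0,0],[0,0,0]], travel=[[0,0,3],[0,0,2],[0,0,0]], claw=[40,40,40])

```text
time: 8.85
ee_pos: [0.4655, 0.4111, 0.0919]
tool_rot: [-0.09, 0.996, 0.0, 0.0]
wrist_force: [0.5, 0.8, -1.3]
grip_width: 0.497
grasp_force: 40.0
```

Request:
servo_tool(rotation=[[0,0,0],[0,0,0],[0,0,0],[0,0,0]], travel=[[0,0,3],[0,0,3],[0,0,2],[0,0,0]], claw=[40,40,40,40])

```text
time: 9.25
ee_pos: [0.4658, 0.4118, 0.0841]
tool_rot: [-0.09, 0.996, 0.001, 0.001]
wrist_force: [-0.5, 7.5, -3.1]
grip_width: 0.503
grasp_force: 40.0
```

Request:
servo_tool(rotation=[[0,0,0],[0,0,0],[0,0,0],[0,0,0]], travel=[[0,0,3],[0,0,3],[0,0,2],[0,0,0]], claw=[40,40,40,40])

```text
time: 9.65
ee_pos: [0.4659, 0.4119, 0.0761]
tool_rot: [-0.09, 0.996, 0.001, 0.001]
wrist_force: [0.6, 9.2, -3.7]
grip_width: 0.499
grasp_force: 40.0
```

Request:
servo_tool(rotation=[[0,0,0],[0,0,0],[0,0,0]], travel=[[0,1.3,0],[0,0,3],[0,0,3]], claw=[40,40,40])

```text
time: 9.95
ee_pos: [0.4651, 0.412, 0.0695]
tool_rot: [-0.09, 0.996, -0.0, -0.0]
wrist_force: [-0.6, 0.5, -0.3]
grip_width: 0.498
grasp_force: 40.0
```

Request:
servo_tool(rotation=[[0,0,0],[0,0,0],[0,0,0],[0,0,0]], travel=[[0,0,3],[0,0,3],[0,0,3],[0,0,0]], claw=[40,40,40,40])

```text
time: 10.35
ee_pos: [0.465, 0.4121, 0.0604]
tool_rot: [-0.09, 0.996, -0.0, -0.0]
wrist_force: [-0.6, 0.7, -2.6]
grip_width: 0.498
grasp_force: 40.0
```

Request:
servo_tool(rotation=[[0,0,0],[0,0,0],[0,0,0],[0,0,0],[0,0,0]], travel=[[0,0,3],[0,0,3],[0,0,3],[0,0,1],[0,0,0]], claw=[40,40,40,40,40])

```text
time: 10.85
ee_pos: [0.4651, 0.4121, 0.0507]
tool_rot: [-0.09, 0.996, -0.0, -0.0]
wrist_force: [-1.2, -0.2, -1.9]
grip_width: 0.501
grasp_force: 40.0
```

Request:
servo_tool(rotation=[[0,0,0],[0,0,0],[0,0,0]], travel=[[0,0,1],[0,0,1],[0,0,0]], claw=[40,40,40])

```text
time: 11.15
ee_pos: [0.4653, 0.4123, 0.05]
tool_rot: [-0.09, 0.996, -0.0, -0.0]
wrist_force: [-5.2, -4.8, 16.9]
grip_width: 0.497
grasp_force: 40.0
```

Request:
servo_tool(rotation=[[0,0,0],[0,0,0],[0,0,0],[0,0,0],[0,0,0],[0,0,0],[0,0,0],[0,0,0],[0,0,0],[0,0,0]], travel=[[0,0,0],[0,0,0],[0,0,0],[0,0,0],[0,0,0],[0,0,-10],[0,0,-30],[0,0,-40],[0,0,-40],[0,0,-40]], claw=[70,80,80,80,80,91,91,91,91,91])

```text
time: 12.15
ee_pos: [0.465, 0.412, 0.2112]
tool_rot: [-0.09, 0.996, 0.0, 0.0]
wrist_force: [-1.5, 0.9, 0.6]
grip_width: 1.0
grasp_force: 0.0
```

```bash
python3 g.py .428 0 .25 190.6; python3 - <<'E'
from h import *
s=snap("side","4")
o=np.zeros((600,800,3),np.uint8); b=cv2.resize(s["frame"][180:325,280:400],None,fx=4,fy=4,interpolation=cv2.INTER_CUBIC);cv2.imwrite("pics/z4.png",b)
E
```

```text
t 12.2 pos [0.465  0.412  0.2112] psi -169.62 grip 91.2 F [-1.5  0.9  0.6]
travel [ 110.7 -398.6  -38.8] turn [ 0.     0.    -0.004] travel after turn [ 112.2 -398.2  -38.8]
```

View pics/z4.png

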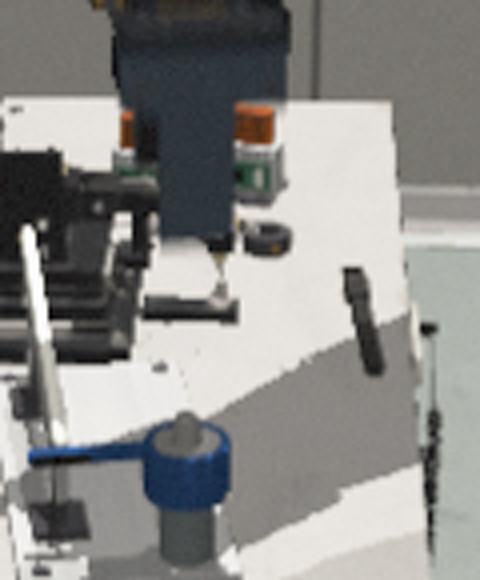

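The hub is seated: it is level, low on the pedestal, its arm lies across the rail's low end, and contact read 17 N at seat height. Collar next.

```bash
cat > m.py <<'E'
from h import *
import sys
def meas(tag):
    c=snap("top",tag)
    for a,ce,m in blobs(mask(c,(3,110,90),(22,255,255),(400,190,540,300)),25):
        uv=np.argwhere(m)[:,::-1]; X=plane(c,uv,.065)[:,:2]; w,v=np.linalg.eigh(np.cov(X.T)); d=v[:,1]*np.sign(v[0,1])
        print("tab",len(uv),X.mean(0).round(4),"longaxis",np.degrees(np.arctan2(d[1],d[0])).round(1),np.sqrt(w*12).round(4))
    m=cv2.inRange(c["frame"],(0,0,0),(135,135,135)); k=np.zeros_like(m);k[252:283,392:424]=255
    for a,ce,mm in blobs(m&k,30):
        uv=np.argwhere(mm)[:,::-1]; r=cv2.minEnclosingCircle(uv.astype(np.float32)); print("collar",a,ce,r,plane(c,[ce,r[0]],.012).round(4))
    return c
if __name__=="__main__": meas(sys.argv[1])
E
python3 m.py 4
```

```text
tab 82 [ 0.5163 -0.082 ] longaxis -21.7 [0.0132 0.0275]
tab 77 [ 0.5119 -0.1731] longaxis -16.5 [0.0127 0.0282]
tab 80 [ 0.4394 -0.0974] longaxis -22.1 [0.0137 0.0259]
collar 96 [407.47916667 266.875     ] ((407.3037414550781, 266.9486083984375), 7.003538131713867) [[ 4.283e-01 -3.000e-04  1.200e-02]
 [ 4.282e-01  1.000e-04  1.200e-02]]
```

Request:
servo_tool(rotation=[[0,0,0],[0,0,0],[0,0,0],[0,0,0],[0,0,0],[0,0,0],[0,0,0],[0,0,0],[0,0,0]], travel=[[8,-39,-2],[8,-39,-2],[8,-39,-2],[8,-39,-2],[8,-39,-2],[8,-39,-2],[8,-39,-2],[8,-39,-2],[8,-39,-2]], claw=[91,91,91,91,91,91,91,91,91])

```text
time: 13.15
ee_pos: [0.4572, 0.0525, 0.2272]
tool_rot: [-0.091, 0.996, -0.0, 0.0]
wrist_force: [0.8, 0.4, 0.7]
grip_width: 0.997
grasp_force: 0.0
```

Request:
servo_tool(rotation=[[0,0,0.143],[0,0,0.143],[0,0,0.143],[0,0,0.143],[0,0,0.143],[0,0,0.143],[0,0,0.143],[0,0,0.143],[0,0,0.143],[0,0,0.143],[0,0,0.143],[0,0,0]], travel=[[0,0,0],[0,0,0],[0,0,0],[0,0,0],[0,0,0],[0,0,0],[0,0,0],[0,0,0],[0,0,0],[0,0,0],[0,0,0],[0,0,0]], claw=[91,91,91,91,91,91,91,91,91,70,60,60])

```text
time: 14.35
ee_pos: [0.4575, 0.054, 0.227]
tool_rot: [0.642, 0.767, 0.0, 0.0]
wrist_force: [-0.4, 1.4, -0.1]
grip_width: 0.767
grasp_force: 0.0
```

```bash
python3 g.py .4285 0.0 .003 100.3
```

```text
t 14.3 pos [0.4575 0.054  0.227 ] psi 100.12 grip 70.0 F [-0.4  1.4 -0.1]
travel [-48.1 -38.  224. ] turn [ 0.    -0.    -0.003] travel after turn [-47.9 -38.2 224. ]
```

Request:
servo_tool(rotation=[[0,0,0],[0,0,0],[0,0,0],[0,0,0],[0,0,0],[0,0,0],[0,0,0],[0,0,0],[0,0,0],[0,0,0],[0,0,0]], travel=[[-24,-19,0],[-24,-19,0],[0,0,30],[0,0,40],[0,0,40],[0,0,40],[0,0,30],[0,0,20],[0,0,15],[0,0,9],[0,0,0]], claw=[60,60,60,60,60,60,60,60,60,60,60])

```text
time: 15.45
ee_pos: [0.4282, 0.0, 0.0022]
tool_rot: [0.64, 0.768, -0.0, -0.001]
wrist_force: [-0.2, 0.8, 0.2]
grip_width: 0.653
grasp_force: 0.0
```

Request:
servo_tool(rotation=[[0,0,0],[0,0,0],[0,0,0],[0,0,0],[0,0,0],[0,0,0],[0,0,0],[0,0,0]], travel=[[0,0,0],[0,0,0],[0,0,0],[0,0,0],[0,0,0],[0,0,0],[0,0,0],[0,0,0]], claw=[45,35,28,28,28,28,28,28], force=30)

```text
time: 16.25
ee_pos: [0.4293, -0.0, 0.0036]
tool_rot: [0.641, 0.768, 0.0, 0.0]
wrist_force: [-1.9, -0.2, 10.2]
grip_width: 0.403
grasp_force: 30.0
```

Request:
servo_tool(rotation=[[0,0,0],[0,0,0],[0,0,0],[0,0,0]], travel=[[0,0,0],[0,0,0],[0,0,0],[0,0,0]], claw=[28,28,28,28])

```text
time: 16.65
ee_pos: [0.4292, -0.0, 0.0035]
tool_rot: [0.641, 0.768, 0.0, 0.0]
wrist_force: [-2.0, -0.1, 9.1]
grip_width: 0.405
grasp_force: 30.0
```

```bash
python3 g.py .4285 0.0 .1 100.3;python3 - <<'E'
from h import *
s=snap("side","5");c=snap("top","5")
b=cv2.resize(s["frame"][185:285,290:390],None,fx=4,fy=4,interpolation=cv2.INTER_CUBIC)
a=cv2.resize(c["frame"][230:310,370:450],None,fx=5,fy=5,interpolation=cv2.INTER_CUBIC)
cv2.imwrite("pics/z5.png",np.hstack([a,b]))
E
```

```text
t 16.6 pos [ 0.4292 -0.      0.0035] psi 100.27 grip 36.9 F [-2.  -0.1  9.1]
travel [  0.2  -0.6 -96.5] turn [ 0.001  0.    -0.001] travel after turn [  0.2  -0.7 -96.5]
```

View pics/z5.png

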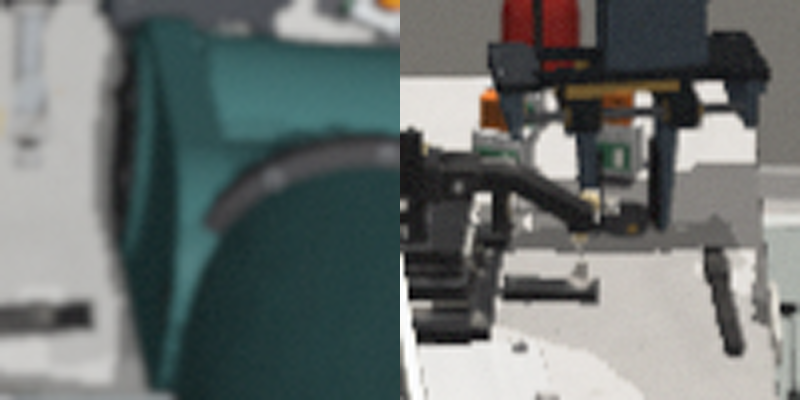

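The crop shows the collar between the fingers, and the 36.9 mm opening means it is tilted. I'm releasing and regripping more gently, a little higher.

Request:
servo_tool(rotation=[[0,0,0],[0,0,0],[0,0,0],[0,0,0],[0,0,0],[0,0,0]], travel=[[0,0,0],[0,0,0],[0,0,-3],[0,0,0],[0,0,0],[0,0,0]], claw=[50,50,50,50,50,50], force=8)

```text
time: 17.35
ee_pos: [0.4288, -0.0, 0.0059]
tool_rot: [0.641, 0.767, 0.0, 0.0]
wrist_force: [0.6, 0.6, 0.2]
grip_width: 0.549
grasp_force: 0.0
```

Request:
servo_tool(rotation=[[0,0,0],[0,0,0],[0,0,0],[0,0,0],[0,0,0],[0,0,0],[0,0,0],[0,0,0]], travel=[[0,0,0],[0,0,0],[0,0,0],[0,0,0],[0,0,0],[0,0,0],[0,0,0],[0,0,0]], claw=[44,40,37,35,33,31,28,28], force=8)

```text
time: 18.15
ee_pos: [0.4287, 0.0, 0.0059]
tool_rot: [0.641, 0.767, -0.0, -0.0]
wrist_force: [-0.6, 1.1, -1.1]
grip_width: 0.393
grasp_force: 8.0
```

Request:
servo_tool(rotation=[[0,0,0],[0,0,0],[0,0,0],[0,0,0],[0,0,0],[0,0,0]], travel=[[0,0,-5],[0,0,-20],[0,0,-25],[0,0,-25],[0,0,-10],[0,0,0]], claw=[28,28,28,28,28,28], force=15)

```text
time: 18.75
ee_pos: [0.4296, -0.0, 0.0921]
tool_rot: [0.641, 0.767, 0.001, 0.001]
wrist_force: [-0.2, 0.1, -0.8]
grip_width: 0.387
grasp_force: 15.0
```

```bash
python3 g.py .4285 0.0 .1 100.3;python3 - <<'E'
from h import *
s=snap("side","6")
b=cv2.resize(s["frame"][170:240,300:390],None,fx=8,fy=8,interpolation=cv2.INTER_CUBIC)
cv2.imwrite("pics/z6.png",b)
E
```

```text
t 18.8 pos [ 0.4296 -0.      0.0921] psi 100.26 grip 35.3 F [-0.2  0.1 -0.8]
travel [ 0.2 -1.1 -7.9] turn [ 0.003  0.001 -0.001] travel after turn [ 0.2 -1.1 -7.9]
```

View pics/z6.png

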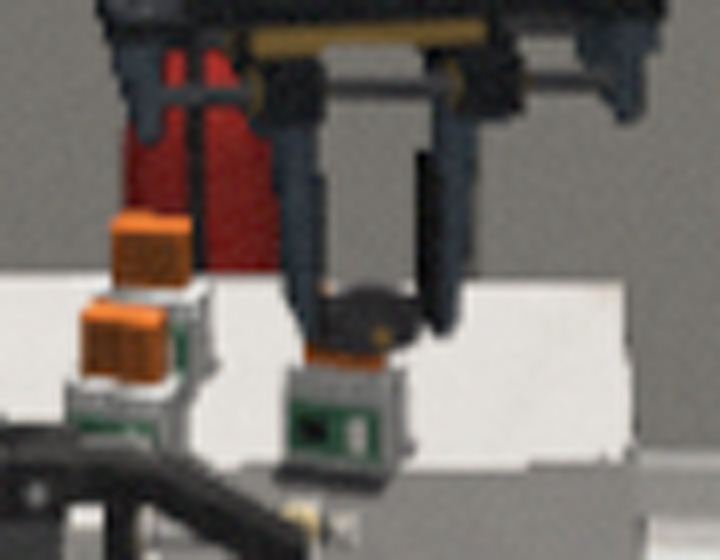

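The collar is held between the fingers, nearly level, at about (345,209) in the side view. I'm taking it above the shaft.

Request:
servo_tool(rotation=[[0,0,0],[0,0,0],[0,0,0],[0,0,0],[0,0,0],[0,0,0],[0,0,0],[0,0,0],[0,0,0],[0,0,0],[0,0,0],[0,0,0]], travel=[[0,0,-30],[0,0,-45],[30,8,-35],[45,12,0],[45,12,0],[45,12,0],[45,12,0],[45,12,0],[45,12,0],[45,12,0],[35,10,0],[19,6,0]], claw=[28,28,28,28,28,28,28,28,28,28,28,28])

```text
time: 20.0
ee_pos: [0.4635, 0.4141, 0.1989]
tool_rot: [0.64, 0.768, -0.001, -0.0]
wrist_force: [-0.5, -0.6, -0.5]
grip_width: 0.39
grasp_force: 15.0
```

```bash
python3 g.py .465 .412 .12 100.6
```

```text
t 20.0 pos [0.4635 0.4141 0.1989] psi 100.35 grip 35.5 F [-0.5 -0.6 -0.5]
travel [-2.2  1.2 78.9] turn [-0.002  0.001 -0.004] travel after turn [-2.3  1.1 78.9]
```

Request:
servo_tool(rotation=[[0,0,0],[0,0,0],[0,0,0],[0,0,0],[0,0,0]], travel=[[-2.2,1.2,25],[0,0,30],[0,0,20],[0,0,5],[0,0,0]], claw=[28,28,28,28,28])

```text
time: 20.5
ee_pos: [0.4652, 0.4091, 0.1197]
tool_rot: [0.641, 0.767, -0.001, -0.0]
wrist_force: [0.8, 0.1, -0.1]
grip_width: 0.386
grasp_force: 15.0
```

```bash
python3 g.py .465 .412 .12 100.6;python3 - <<'E'
from h import *
s=snap("side","7")
b=cv2.resize(s["frame"][215:305,285:385],None,fx=6,fy=6,interpolation=cv2.INTER_CUBIC)
cv2.imwrite("pics/z7.png",b)
E
```

```text
t 20.5 pos [0.4652 0.4091 0.1197] psi 100.24 grip 35.2 F [ 0.8  0.1 -0.1]
travel [ 2.9  0.3 -0.3] turn [-0.002  0.001 -0.006] travel after turn [ 2.9  0.3 -0.3]
```

View pics/z7.png

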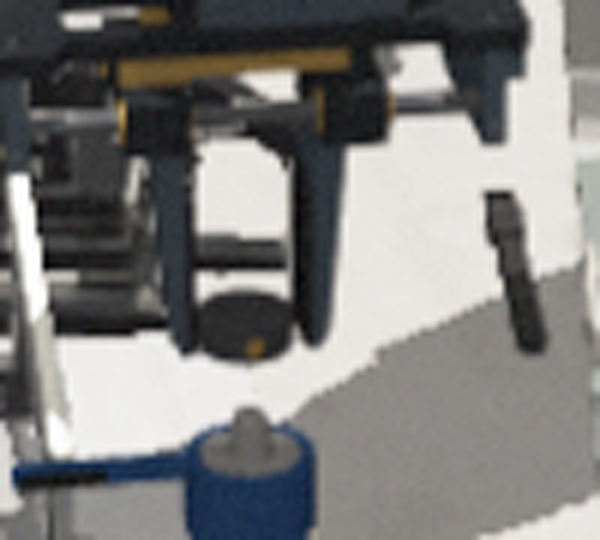

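```bash
python3 - <<'E'
from h import *
s=load("side7"); P=cloud(s); g=cv2.cvtColor(s["frame"],cv2.COLOR_BGR2GRAY)
for v in range(260,279): print(v,g[v,317:336].tolist(), P[v,326].round(3))
E
```

```text
260 [89, 166, 165, 156, 104, 121, 167, 165, 166, 167, 167, 167, 167, 165, 169, 162, 127, 15, 18] [0.476 0.125 0.003]
261 [122, 228, 227, 221, 194, 203, 226, 226, 226, 227, 227, 227, 226, 227, 228, 214, 122, 19, 11] [ 0.477  0.115 -0.005]
262 [122, 225, 228, 228, 227, 222, 211, 201, 203, 201, 207, 216, 224, 228, 229, 218, 125, 13, 25] [ 0.476  0.13  -0.   ]
263 [119, 223, 222, 196, 181, 165, 136, 120, 121, 122, 126, 149, 169, 185, 204, 219, 128, 24, 17] [0.464 0.393 0.125]
264 [108, 195, 169, 104, 64, 56, 51, 48, 52, 45, 47, 44, 50, 70, 126, 168, 107, 20, 20] [0.463 0.399 0.126]
265 [70, 120, 66, 44, 40, 44, 44, 42, 45, 41, 49, 44, 43, 42, 50, 61, 61, 19, 22] [0.463 0.403 0.125]
266 [39, 57, 43, 44, 38, 39, 43, 42, 43, 43, 45, 36, 44, 42, 43, 43, 37, 23, 19] [0.463 0.401 0.122]
267 [29, 41, 46, 44, 42, 42, 43, 45, 45, 46, 42, 44, 43, 45, 45, 42, 39, 19, 21] [0.463 0.403 0.121]
268 [25, 42, 50, 43, 47, 46, 44, 43, 44, 43, 43, 44, 47, 45, 48, 42, 41, 41, 22] [0.463 0.4   0.117]
269 [24, 39, 43, 43, 43, 46, 47, 47, 49, 46, 45, 43, 46, 45, 43, 39, 67, 107, 19] [0.462 0.419 0.124]
270 [30,
[... 298 characters left out ...]
]
273 [86, 110, 56, 43, 40, 42, 44, 42, 51, 77, 90, 73, 43, 38, 50, 104, 181, 231, 225] [0.462 0.424 0.118]
274 [193, 201, 178, 110, 63, 41, 45, 50, 48, 65, 72, 55, 51, 83, 131, 197, 223, 232, 229] [0.462 0.424 0.116]
275 [237, 236, 233, 207, 186, 168, 143, 129, 124, 108, 130, 154, 180, 191, 208, 231, 232, 231, 230] [0.462 0.421 0.112]
276 [237, 237, 237, 238, 235, 229, 219, 214, 208, 188, 212, 220, 232, 232, 231, 231, 231, 231, 232] [ 0.473  0.206 -0.001]
277 [236, 236, 237, 237, 236, 235, 236, 237, 234, 230, 232, 231, 230, 233, 232, 232, 231, 230, 232] [0.472 0.218 0.003]
278 [237, 237, 237, 237, 235, 235, 236, 236, 237, 237, 232, 232, 232, 231, 232, 231, 233, 232, 233] [0.472 0.225 0.003]
```

The side depth shows the collar level, centred at y≈.4105, and about 1 mm too far in +x. I'm shifting it and lowering with force checks.

Request:
servo_tool(rotation=[[0,0,0],[0,0,0],[0,0,0],[0,0,0],[0,0,0]], travel=[[2.2,-0.8,0],[0,0,10],[0,0,8],[0,0,3],[0,0,0]], claw=[28,28,28,28,28])

```text
time: 21.05
ee_pos: [0.4641, 0.4117, 0.0992]
tool_rot: [0.641, 0.767, -0.001, -0.0]
wrist_force: [-0.2, 0.1, -1.3]
grip_width: 0.39
grasp_force: 15.0
```

Request:
servo_tool(rotation=[[0,0,0],[0,0,0],[0,0,0]], travel=[[0,0,3],[0,0,2],[0,0,0]], claw=[28,28,28])

```text
time: 21.35
ee_pos: [0.4643, 0.4118, 0.0947]
tool_rot: [0.641, 0.767, -0.0, -0.0]
wrist_force: [-0.2, 0.1, -1.0]
grip_width: 0.388
grasp_force: 15.0
```

Request:
servo_tool(rotation=[[0,0,0],[0,0,0],[0,0,0]], travel=[[0,0,3],[0,0,2],[0,0,0]], claw=[28,28,28])

```text
time: 21.65
ee_pos: [0.4643, 0.4119, 0.0896]
tool_rot: [0.641, 0.767, -0.0, -0.0]
wrist_force: [-0.7, 0.4, -1.3]
grip_width: 0.392
grasp_force: 15.0
```

Request:
servo_tool(rotation=[[0,0,0],[0,0,0],[0,0,0]], travel=[[0,0,3],[0,0,1],[0,0,0]], claw=[28,28,28])

```text
time: 21.95
ee_pos: [0.4643, 0.4119, 0.0857]
tool_rot: [0.641, 0.767, -0.0, -0.0]
wrist_force: [0.2, 1.0, -2.1]
grip_width: 0.39
grasp_force: 15.0
```

Request:
servo_tool(rotation=[[0,0,0],[0,0,0],[0,0,0]], travel=[[0,0,2],[0,0,1.5],[0,0,0]], claw=[28,28,28])

```text
time: 22.25
ee_pos: [0.4644, 0.4119, 0.0822]
tool_rot: [0.641, 0.767, -0.0, -0.0]
wrist_force: [-0.5, 0.4, -1.2]
grip_width: 0.394
grasp_force: 15.0
```

Request:
servo_tool(rotation=[[0,0,0],[0,0,0],[0,0,0],[0,0,0],[0,0,0],[0,0,0],[0,0,0],[0,0,0],[0,0,0]], travel=[[0,0,0],[0,0,0],[0,0,0],[0,0,0],[0,0,-8],[0,0,-30],[0,0,-40],[0,0,-40],[0,0,-20]], claw=[45,50,55,55,55,60,60,60,60])

```text
time: 23.15
ee_pos: [0.4654, 0.4127, 0.2247]
tool_rot: [0.641, 0.767, 0.002, 0.0]
wrist_force: [0.2, -0.1, -0.2]
grip_width: 0.658
grasp_force: 0.0
```

```bash
python3 - <<'E'
from h import *
s=snap("side","8"); P=cloud(s); g=cv2.cvtColor(s["frame"],cv2.COLOR_BGR2GRAY)
print(proj(s,[[.465,.412,.091],[.465,.412,.089],[.465,.429,.089],[.465,.429,.075],[.465,.395,.089]]).round(1))
for v in range(278,298): print(v,g[v,314:340].tolist(),P[v,326].round(3))
E
python3 m.py 8; python3 g.py .5163 -.082 .2 159
```

```text
[[325.  282.1]
 [325.  283. ]
 [324.6 286.9]
 [324.7 293. ]
 [325.4 279.1]]
278 [235, 237, 235, 234, 235, 235, 235, 235, 234, 235, 235, 235, 234, 229, 230, 230, 229, 229, 230, 230, 230, 230, 229, 228, 229, 231] [0.472 0.228 0.005]
279 [235, 237, 234, 234, 233, 234, 235, 234, 234, 236, 234, 235, 233, 223, 230, 229, 229, 229, 228, 229, 230, 230, 229, 229, 223, 200] [0.471 0.233 0.005]
280 [234, 236, 235, 234, 235, 234, 235, 230, 204, 204, 190, 187, 188, 176, 187, 195, 217, 219, 229, 229, 229, 229, 225, 197, 183, 135] [0.471 0.235 0.003]
281 [233, 235, 235, 235, 234, 230, 202, 174, 116, 111, 79, 67, 88, 90, 83, 101, 144, 160, 209, 229, 229, 225, 184, 137, 134, 134] [0.463 0.402 0.088]
282 [234, 235, 236, 235, 225, 173, 107, 57, 57, 54, 63, 88, 99, 92, 71, 54, 56, 75, 134, 189, 193, 181, 137, 132, 130, 129] [0.463 0.405 0.088]
283 [233, 234, 235, 229, 184, 59, 59, 53, 49, 54, 79, 115, 126, 122, 96, 53, 48, 58, 65, 95, 121, 136, 135, 131, 126, 126] [0.463 0.409 0.088]
284 [233, 233, 235, 222, 101, 56, 59, 54, 43, 60, 94, 118, 120, 119, 104, 73, 50, 53, 60, 69, 106, 134, 136, 137, 134, 135
[... 1411 characters left out ...]
52, 55, 49, 58, 80, 86, 79, 76, 73, 68, 59, 51, 47, 50, 45, 77, 139, 134] [0.462 0.433 0.073]
296 [138, 107, 37, 43, 40, 45, 48, 47, 48, 49, 49, 51, 52, 58, 53, 49, 52, 50, 46, 51, 53, 44, 47, 79, 138, 136] [0.462 0.434 0.071]
297 [139, 106, 36, 38, 42, 41, 45, 46, 48, 49, 46, 49, 47, 51, 49, 51, 52, 49, 52, 50, 45, 46, 43, 82, 136, 134] [0.462 0.433 0.068]
tab 82 [ 0.5163 -0.082 ] longaxis -21.7 [0.0132 0.0275]
tab 76 [ 0.5117 -0.173 ] longaxis -15.6 [0.0126 0.028 ]
tab 80 [ 0.4394 -0.0974] longaxis -22.1 [0.0137 0.0259]
t 23.2 pos [0.4657 0.413  0.2245] psi 100.26 grip 59.6 F [-0.5  0.2  0.4]
travel [-496.2  -38.5   22.9] turn [ 0.006  0.    -1.025] travel after turn [-224.6 -444.    24.5]
```

The collar lies level on the hub, with its top at z≈.088. Now carrier 1.

Request:
servo_tool(rotation=[[0,0,0],[0,0,0],[0,0,0],[0,0,0],[0,0,0],[0,0,0],[0,0,0],[0,0,0],[0,0,0],[0,0,0],[0,0,0]], travel=[[-45,-3.5,0],[-45,-3.5,0],[-45,-3.5,0],[-45,-3.5,0],[-45,-3.5,0],[-45,-3.5,0],[-45,-3.5,0],[-45,-3.5,0],[-45,-3.5,0],[-45,-3.5,0],[-45,-3.5,0]], claw=[50,50,50,50,50,50,50,50,50,50,50])

```text
time: 24.35
ee_pos: [0.514, -0.0838, 0.2198]
tool_rot: [0.641, 0.767, -0.0, -0.0]
wrist_force: [0.9, 0.2, 0.5]
grip_width: 0.552
grasp_force: 0.0
```

Request:
servo_tool(rotation=[[0,0,-0.127],[0,0,-0.127],[0,0,-0.127],[0,0,-0.127],[0,0,-0.127],[0,0,-0.127],[0,0,-0.127],[0,0,-0.127],[0,0,0]], travel=[[0,0,0],[0,0,0],[0,0,0],[0,0,0],[0,0,0],[0,0,0],[0,0,0],[0,0,0],[0,0,0]], claw=[50,50,50,50,50,50,50,50,50])

```text
time: 25.25
ee_pos: [0.5142, -0.082, 0.2197]
tool_rot: [0.186, 0.983, 0.0, -0.001]
wrist_force: [-0.6, 0.4, 0.5]
grip_width: 0.545
grasp_force: 0.0
```

```bash
python3 g.py .5165 -.0815 .042 158.5
```

```text
t 25.2 pos [ 0.5142 -0.082   0.2197] psi 158.59 grip 49.7 F [-0.6  0.4  0.5]
travel [ -2.2   1.3 177.7] turn [-0.    -0.001  0.002] travel after turn [ -2.    1.3 177.7]
```

Request:
servo_tool(rotation=[[0,0,0],[0,0,0],[0,0,0],[0,0,0],[0,0,0],[0,0,0],[0,0,0],[0,0,0]], travel=[[-2,1,30],[0,0,40],[0,0,40],[0,0,30],[0,0,20],[0,0,12],[0,0,5],[0,0,0]], claw=[50,50,50,50,50,50,50,50])

```text
time: 26.05
ee_pos: [0.5168, -0.0818, 0.0434]
tool_rot: [0.187, 0.982, 0.0, -0.0]
wrist_force: [-0.3, 0.5, -0.6]
grip_width: 0.547
grasp_force: 0.0
```

Request:
servo_tool(rotation=[[0,0,0],[0,0,0],[0,0,0],[0,0,0],[0,0,0],[0,0,0],[0,0,0],[0,0,0],[0,0,0],[0,0,0]], travel=[[0,0,0],[0,0,0],[0,0,0],[0,0,0],[0,0,0],[0,0,0],[0,0,0],[0,0,0],[0,0,0],[0,0,0]], claw=[35,25,18,12,8,8,8,8,8,8], force=30)

```text
time: 27.05
ee_pos: [0.517, -0.0819, 0.0437]
tool_rot: [0.187, 0.982, 0.0, 0.0]
wrist_force: [-1.6, -0.4, 5.4]
grip_width: 0.132
grasp_force: 30.0
```

Request:
servo_tool(rotation=[[0,0,0],[0,0,0],[0,0,0],[0,0,0],[0,0,0],[0,0,0],[0,0,0]], travel=[[0,0,-5],[0,0,-25],[0,0,-40],[0,0,-40],[0,0,-40],[0,0,-20],[0,0,0]], claw=[8,8,8,8,8,8,8])

```text
time: 27.75
ee_pos: [0.5183, -0.0821, 0.2166]
tool_rot: [0.187, 0.982, -0.0, 0.003]
wrist_force: [-0.4, -0.9, -1.6]
grip_width: 0.127
grasp_force: 30.0
```

```bash
python3 g.py .5605 .2475 .17 100.6
```

```text
t 27.8 pos [ 0.5183 -0.0821  0.2166] psi 158.47 grip 11.6 F [-0.4 -0.9 -1.6]
travel [ 82.  322.   46.5] turn [0.003 0.004 1.01 ] travel after turn [316.2 102.1  46.6]
```

Request:
servo_tool(rotation=[[0,0,0],[0,0,0],[0,0,0],[0,0,0],[0,0,0],[0,0,0],[0,0,0],[0,0,0],[0,0,0]], travel=[[6,25,0],[10,40,0],[10,40,0],[10,40,0],[10,40,0],[10,40,0],[10,40,0],[10,35,0],[6,22,0]], claw=[8,8,8,8,8,8,8,8,8])

```text
time: 28.65
ee_pos: [0.5581, 0.2499, 0.2118]
tool_rot: [0.186, 0.983, -0.0, -0.001]
wrist_force: [0.7, -0.8, -2.2]
grip_width: 0.129
grasp_force: 30.0
```

Request:
servo_tool(rotation=[[0,0,0.126],[0,0,0.126],[0,0,0.126],[0,0,0.126],[0,0,0.126],[0,0,0.126],[0,0,0.126],[0,0,0.126],[0,-0.09,0],[0,-0.085,0],[0,0,0]], travel=[[0,0,0],[0,0,0],[0,0,0],[0,0,0],[0,0,0],[0,0,0],[0,0,0],[0,0,0],[0,0,0],[0,0,0],[0,0,0]], claw=[8,8,8,8,8,8,8,8,8,8,8])

```text
time: 29.75
ee_pos: [0.5579, 0.2485, 0.2117]
tool_rot: [0.635, 0.768, -0.057, 0.067]
wrist_force: [-0.7, 0.0, -1.9]
grip_width: 0.126
grasp_force: 30.0
```

```bash
cat > g2.py <<'E'
# target over the rail, tilted 10 deg: args s(mm past high end), dz(mm above seat)
import sys,numpy as np
from station import robot
from scipy.spatial.transform import Rotation as Ro
s,h=map(float,sys.argv[1:3]); psi=100.6
f=Ro.from_euler("z",10.6,degrees=True)
rh=np.array([.4647,.412,.111])+f.apply([.064,-.203,0])
t=rh+f.apply([0,s/1e3+.0017,-s/1e3*np.tan(np.radians(10))+.0096+h/1e3])
T=f*Ro.from_euler("x",-10,degrees=True)*Ro.from_euler("z",90,degrees=True)*Ro.from_euler("x",180,degrees=True)
st=robot.state();R=Ro.from_quat(st["tool_rot"])
print("t",round(st["time"],1),"pos",st["ee_pos"].round(4),"target",t.round(4),"F",st["wrist_force"].round(1),"grip",st["grip_width"]*91.2)
print("travel",(R.inv().apply(t-st["ee_pos"])*1e3).round(1),"turn",(R.inv()*T).as_rotvec().round(3),"down 10mm =",R.inv().apply([0,0,-10]).round(2))
E
python3 g2.py 26 50
```

```text
t 29.8 pos [0.5579 0.2485 0.2117] target [0.5599 0.2515 0.166 ] F [-0.7  0.  -1.9] grip 11.466003695061278
travel [10.6  2.6 44.5] turn [-0.001  0.003  0.004] down 10mm = [1.76 0.02 9.84]
```

Request:
servo_tool(rotation=[[0,0,0],[0,0,0],[0,0,0],[0,0,0]], travel=[[5,1.5,22],[4,1,15],[1.5,0,7],[0,0,0]], claw=[8,8,8,8])

```text
time: 30.15
ee_pos: [0.56, 0.2503, 0.1668]
tool_rot: [0.636, 0.767, -0.057, 0.066]
wrist_force: [0.5, 0.7, -0.9]
grip_width: 0.13
grasp_force: 30.0
```

```bash
python3 g2.py 26 15; python3 - <<'E'
from h import *
s=snap("side","9")
cv2.imwrite("pics/z9.png",cv2.resize(s["frame"][190:300,240:340],None,fx=5,fy=5,interpolation=cv2.INTER_CUBIC))
E
```

```text
t 30.1 pos [0.56   0.2503 0.1668] target [0.5599 0.2515 0.131 ] F [ 0.5  0.7 -0.9] grip 11.880806200154979
travel [ 7.3  0.2 35. ] turn [-0.002  0.     0.002] down 10mm = [1.74 0.03 9.85]
```

View pics/z9.png

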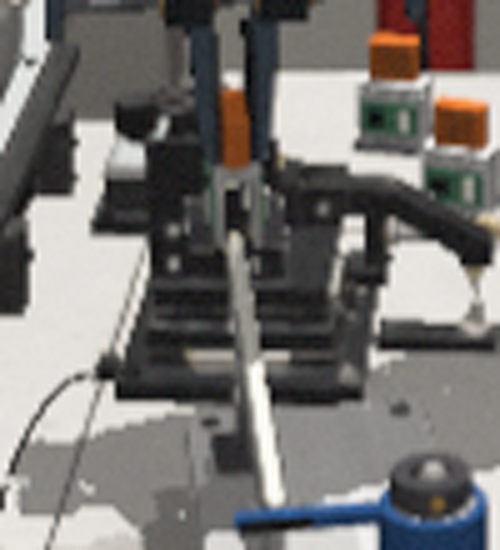

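The slot is centred over the rail at crop (236,235). I'm lowering.

Request:
servo_tool(rotation=[[0,0,0],[0,0,0],[0,0,0],[0,0,0],[0,0,0]], travel=[[1.8,0,10],[1.8,0,10],[1.8,0,10],[1,0,5],[0,0,0]], claw=[8,8,8,8,8])

```text
time: 30.7
ee_pos: [0.5602, 0.2509, 0.1316]
tool_rot: [0.635, 0.767, -0.056, 0.067]
wrist_force: [-0.6, 0.3, -0.9]
grip_width: 0.13
grasp_force: 30.0
```

Request:
servo_tool(rotation=[[0,0,0],[0,0,0],[0,0,0],[0,0,0],[0,0,0]], travel=[[0.9,0,5],[0.9,0,5],[0.4,0,2],[0.2,0,1],[0,0,0]], claw=[8,8,8,8,8])

```text
time: 31.2
ee_pos: [0.5607, 0.2512, 0.1194]
tool_rot: [0.636, 0.767, -0.056, 0.067]
wrist_force: [-0.1, 0.5, -0.6]
grip_width: 0.129
grasp_force: 30.0
```

```bash
python3 g2.py 26 0
```

```text
t 31.2 pos [0.5607 0.2512 0.1194] target [0.5599 0.2515 0.116 ] F [-0.1  0.5 -0.6] grip 11.769700083966937
travel [ 1.  -0.8  3.3] turn [0.    0.001 0.002] down 10mm = [1.74 0.   9.85]
```

Request:
servo_tool(rotation=[[0,0,0],[0,0,0],[0,0,0]], travel=[[0.3,-0.5,1.5],[0.3,0,1],[0,0,0]], claw=[8,8,8])

```text
time: 31.5
ee_pos: [0.5601, 0.2512, 0.1168]
tool_rot: [0.636, 0.767, -0.056, 0.067]
wrist_force: [0.5, -0.7, -1.2]
grip_width: 0.13
grasp_force: 30.0
```

Request:
servo_tool(rotation=[[0,0,0],[0,0,0],[0,0,0],[0,0,0],[0,0,0],[0,0,0],[0,0,0],[0,0,0],[0,0,0],[0,0,0],[0,0,0],[0,0,0]], travel=[[0,0,0],[0,0,0],[0,0,0],[0,0,0],[0,0,0],[0,0,0],[0,0,-15],[0,0,-30],[0,0,-30],[0,0,-30],[0,0,0],[0,0,0]], claw=[30,50,50,50,50,50,50,50,50,50,50,50])

```text
time: 32.7
ee_pos: [0.557, 0.2696, 0.2215]
tool_rot: [0.636, 0.767, -0.055, 0.068]
wrist_force: [-0.6, -0.1, 0.5]
grip_width: 0.547
grasp_force: 0.0
```

```bash
cat > rl.py <<'E'
from h import *
import sys
c=snap("side","r"+sys.argv[1]); P=cloud(c)
f=np.radians(10.6); ex=np.array([np.cos(f),np.sin(f)]);ey=np.array([-np.sin(f),np.cos(f)]); rh=np.array([.4647,.412])+.064*ex-.203*ey
for a,ce,m in blobs(mask(c,(3,130,90),(20,255,255),(230,170,345,300)),15):
    X=np.median(P[m],0); d=X[:2]-rh; print("side orange",a,ce.round(1),X.round(3),"rail x,s(front face) mm",(d@ex*1e3).round(1),(d@ey*1e3).round(1))
E
python3 rl.py 1; python3 m.py r1; python3 g.py .5163 -.082 .25 100.6
```

```text
side orange 79 [318.4 200.3] [ 0.516 -0.169  0.052] rail x,s(front face) mm -120.7 -377.5
side orange 75 [331.5 213.8] [ 0.468 -0.066  0.053] rail x,s(front face) mm -148.7 -267.9
side orange 95 [290.9 280.2] [0.534 0.423 0.1  ] rail x,s(front face) mm 6.2 201.5
tab 77 [ 0.5119 -0.1731] longaxis -16.5 [0.0127 0.0282]
tab 79 [ 0.4691 -0.0706] longaxis -21.6 [0.013 0.027]
t 32.8 pos [0.5563 0.2689 0.2198] psi 100.72 grip 50.3 F [-0.1  1.5  0.5]
travel [-337.5 -104.6   29.2] turn [-0.001  0.175  0.002] travel after turn [-337.6 -103.9  -30.2]
```

Carrier 1 slid to the stop. The third carrier was knocked to (.469,-.071), so I fetch it next.

Request:
servo_tool(rotation=[[0,0.09,0],[0,0.085,0],[0,0,0],[0,0,0],[0,0,0],[0,0,0],[0,0,0],[0,0,0],[0,0,0],[0,0,0],[0,0,0]], travel=[[0,0,0],[0,0,0],[-35,-16.5,0],[-35,-16.5,0],[-35,-16.5,0],[-35,-16.5,0],[-35,-16.5,0],[-35,-16.5,0],[-35,-16.5,0],[-35,-16.5,0],[-35,-16.5,0]], claw=[50,50,50,50,50,50,50,50,50,50,50])

```text
time: 33.9
ee_pos: [0.4682, -0.0693, 0.2195]
tool_rot: [0.638, 0.77, -0.0, -0.001]
wrist_force: [0.4, -0.5, -1.0]
grip_width: 0.549
grasp_force: 0.0
```

Request:
servo_tool(rotation=[[0,0,-0.126],[0,0,-0.126],[0,0,-0.126],[0,0,-0.126],[0,0,-0.126],[0,0,-0.126],[0,0,-0.126],[0,0,-0.126],[0,0,0]], travel=[[0,0,0],[0,0,0],[0,0,0],[0,0,0],[0,0,0],[0,0,0],[0,0,0],[0,0,0],[0,0,0]], claw=[50,50,50,50,50,50,50,50,50])

```text
time: 34.8
ee_pos: [0.4688, -0.0679, 0.2194]
tool_rot: [0.186, 0.983, 0.0, -0.001]
wrist_force: [-0.6, 1.0, -0.6]
grip_width: 0.549
grasp_force: 0.0
```

```bash
python3 g.py .4693 -.0703 .0435 158.4
```

```text
t 34.8 pos [ 0.4688 -0.0679  0.2194] psi 158.57 grip 50.1 F [-0.6  1.  -0.6]
travel [ -1.7  -2.  175.9] turn [-0.    -0.002  0.003] travel after turn [ -1.4  -2.1 175.9]
```

Request:
servo_tool(rotation=[[0,0,0],[0,0,0],[0,0,0],[0,0,0],[0,0,0],[0,0,0],[0,0,0],[0,0,0]], travel=[[-1.5,-2,30],[0,0,40],[0,0,40],[0,0,30],[0,0,20],[0,0,11],[0,0,5],[0,0,0]], claw=[50,50,50,50,50,50,50,50])

```text
time: 35.6
ee_pos: [0.47, -0.0703, 0.0442]
tool_rot: [0.187, 0.982, 0.0, -0.0]
wrist_force: [-0.2, 0.6, -0.3]
grip_width: 0.548
grasp_force: 0.0
```

Request:
servo_tool(rotation=[[0,0,0],[0,0,0],[0,0,0],[0,0,0],[0,0,0],[0,0,0],[0,0,0],[0,0,0],[0,0,0],[0,0,0]], travel=[[0,0,0],[0,0,0],[0,0,0],[0,0,0],[0,0,0],[0,0,0],[0,0,0],[0,0,0],[0,0,0],[0,0,0]], claw=[35,25,18,12,8,8,8,8,8,8], force=30)

```text
time: 36.6
ee_pos: [0.4702, -0.0703, 0.0445]
tool_rot: [0.187, 0.982, 0.0, 0.0]
wrist_force: [-1.1, 1.1, 5.4]
grip_width: 0.128
grasp_force: 30.0
```

Request:
servo_tool(rotation=[[0,0,0],[0,0,0],[0,0,0],[0,0,0],[0,0,0],[0,0,0],[0,0,0]], travel=[[0,0,-5],[0,0,-25],[0,0,-40],[0,0,-40],[0,0,-40],[0,0,-20],[0,0,0]], claw=[8,8,8,8,8,8,8])

```text
time: 37.3
ee_pos: [0.4715, -0.0706, 0.2173]
tool_rot: [0.187, 0.982, -0.0, 0.003]
wrist_force: [-0.1, -0.7, -1.1]
grip_width: 0.131
grasp_force: 30.0
```

```bash
python3 g.py .5605 .2475 .215 158.4
```

```text
t 37.3 pos [ 0.4715 -0.0706  0.2173] psi 158.47 grip 12.0 F [-0.1 -0.7 -1.1]
travel [ 33.9 328.6   2.4] turn [0.001 0.005 0.001] travel after turn [ 34.3 328.5   2.3]
```

Request:
servo_tool(rotation=[[0,0,0],[0,0,0],[0,0,0],[0,0,0],[0,0,0],[0,0,0],[0,0,0],[0,0,0],[0,0,0]], travel=[[3,26,0],[4,40,0],[4,40,0],[4,40,0],[4,40,0],[4,40,0],[4,40,0],[4,38,0],[3,25,0]], claw=[8,8,8,8,8,8,8,8,8])

```text
time: 38.2
ee_pos: [0.5589, 0.2503, 0.2126]
tool_rot: [0.186, 0.982, -0.0, -0.001]
wrist_force: [-0.4, -0.3, -1.0]
grip_width: 0.126
grasp_force: 30.0
```

Request:
servo_tool(rotation=[[0,0,0.126],[0,0,0.126],[0,0,0.126],[0,0,0.126],[0,0,0.126],[0,0,0.126],[0,0,0.126],[0,0,0.126],[0,-0.09,0],[0,-0.085,0],[0,0,0]], travel=[[0,0,0],[0,0,0],[0,0,0],[0,0,0],[0,0,0],[0,0,0],[0,0,0],[0,0,0],[0,0,0],[0,0,0],[0,0,0]], claw=[8,8,8,8,8,8,8,8,8,8,8])

```text
time: 39.3
ee_pos: [0.5583, 0.2489, 0.2125]
tool_rot: [0.635, 0.768, -0.057, 0.067]
wrist_force: [0.5, 0.2, -1.0]
grip_width: 0.132
grasp_force: 30.0
```

```bash
python3 g2.py 26 15; python3 rl.py 2; python3 g2.py 26 15
```

```text
t 39.3 pos [0.5583 0.2489 0.2125] target [0.5599 0.2515 0.131 ] F [ 0.5  0.2 -1. ] grip 12.016666559385408
travel [16.5  2.2 79.8] turn [-0.001  0.003  0.004] down 10mm = [1.76 0.02 9.84]
side orange 73 [286.8 196.1] [0.555 0.263 0.223] rail x,s(front face) mm -2.8 39.9
side orange 80 [318.4 200.4] [ 0.515 -0.169  0.052] rail x,s(front face) mm -121.3 -377.9
side orange 96 [290.9 280.2] [0.534 0.423 0.099] rail x,s(front face) mm 6.0 201.0
t 39.4 pos [0.5583 0.2488 0.2127] target [0.5599 0.2515 0.131 ] F [ 0.1 -0.5 -1.3] grip 11.360217360047747
travel [16.4  2.2 80. ] turn [-0.002 -0.     0.004] down 10mm = [1.73 0.02 9.85]
```

Request:
servo_tool(rotation=[[0,0,0],[0,0,0],[0,0,0],[0,0,0],[0,0,0],[0,0,0]], travel=[[5,2,20],[5,0,25],[3,0,15],[1.8,0,10],[1.8,0,10],[0,0,0]], claw=[8,8,8,8,8,8])

```text
time: 39.95
ee_pos: [0.5603, 0.2506, 0.1316]
tool_rot: [0.636, 0.767, -0.056, 0.067]
wrist_force: [-1.4, -0.5, -1.0]
grip_width: 0.127
grasp_force: 30.0
```

Request:
servo_tool(rotation=[[0,0,0],[0,0,0],[0,0,0],[0,0,0],[0,0,0]], travel=[[0.9,0,5],[0.9,0,5],[0.4,0,2],[0.2,0,1],[0,0,0]], claw=[8,8,8,8,8])

```text
time: 40.45
ee_pos: [0.5607, 0.2511, 0.1195]
tool_rot: [0.636, 0.767, -0.056, 0.067]
wrist_force: [-0.2, 0.4, -1.5]
grip_width: 0.132
grasp_force: 30.0
```

```bash
python3 g2.py 26 0
```

```text
t 40.5 pos [0.5607 0.2511 0.1195] target [0.5599 0.2515 0.116 ] F [-0.2  0.4 -1.5] grip 12.04484106794091
travel [ 1.1 -0.8  3.3] turn [0.    0.    0.002] down 10mm = [ 1.74 -0.    9.85]
```

Request:
servo_tool(rotation=[[0,0,0],[0,0,0],[0,0,0]], travel=[[0.3,-0.5,1.5],[0.3,0,1],[0,0,0]], claw=[8,8,8])

```text
time: 40.75
ee_pos: [0.5601, 0.2511, 0.1168]
tool_rot: [0.636, 0.767, -0.056, 0.067]
wrist_force: [-0.7, -0.3, -1.5]
grip_width: 0.128
grasp_force: 30.0
```

Request:
servo_tool(rotation=[[0,0,0],[0,0,0],[0,0,0],[0,0,0],[0,0,0],[0,0,0],[0,0,0],[0,0,0],[0,0,0],[0,0,0],[0,0,0],[0,0,0]], travel=[[0,0,0],[0,0,0],[0,0,0],[0,0,0],[0,0,0],[0,0,0],[0,0,-15],[0,0,-30],[0,0,-30],[0,0,-30],[0,0,0],[0,0,0]], claw=[30,50,50,50,50,50,50,50,50,50,50,50])

```text
time: 41.95
ee_pos: [0.557, 0.2694, 0.2215]
tool_rot: [0.636, 0.767, -0.055, 0.068]
wrist_force: [-0.7, -0.6, -0.0]
grip_width: 0.549
grasp_force: 0.0
```

```bash
python3 rl.py 3; python3 m.py r3; python3 g.py .5119 -.173 .25 100.6; python3 - <<'E'
from h import *
s=load("sider3");cv2.imwrite("pics/z10.png",cv2.resize(s["frame"][235:325,255:355],None,fx=6,fy=6,interpolation=cv2.INTER_CUBIC))
E
```

```text
side orange 80 [318.3 200.3] [ 0.516 -0.171  0.051] rail x,s(front face) mm -121.1 -379.5
side orange 160 [290.1 274.8] [0.537 0.408 0.104] rail x,s(front face) mm 6.2 186.1
tab 77 [ 0.5119 -0.1731] longaxis -16.5 [0.0127 0.0282]
t 42.0 pos [0.5563 0.2688 0.2197] psi 100.73 grip 49.9 F [-0.1  0.4 -0.4]
travel [-424.6 -125.8   44.5] turn [-0.001  0.175  0.002] travel after turn [-426.1 -124.9  -30.3]
```

View pics/z10.png

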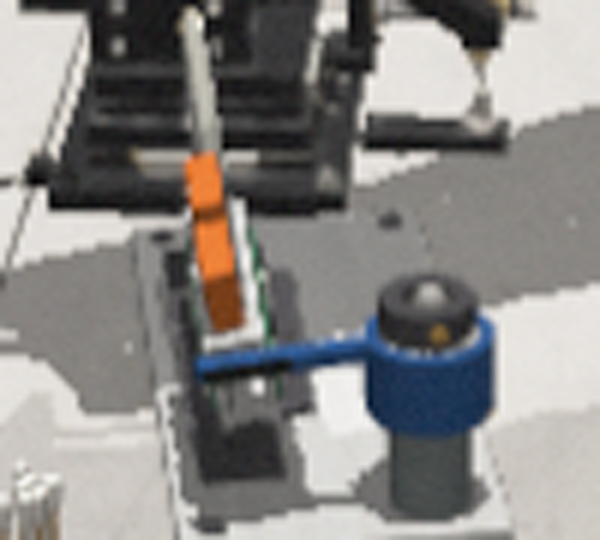

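Two carriers are packed against the hub's arm at crop (205–240,160–330), with the hub and collar seated. Now the last carrier.

Request:
servo_tool(rotation=[[0,0.09,0],[0,0.085,0],[0,0,0],[0,0,0],[0,0,0],[0,0,0],[0,0,0],[0,0,0],[0,0,0],[0,0,0],[0,0,0],[0,0,0]], travel=[[0,0,0],[0,0,0],[-42.5,-12.5,0],[-42.5,-12.5,0],[-42.5,-12.5,0],[-42.5,-12.5,0],[-42.5,-12.5,0],[-42.5,-12.5,0],[-42.5,-12.5,0],[-42.5,-12.5,0],[-42.5,-12.5,0],[-42.5,-12.5,0]], claw=[50,50,50,50,50,50,50,50,50,50,50,50])

```text
time: 43.25
ee_pos: [0.5119, -0.1735, 0.2193]
tool_rot: [0.638, 0.77, -0.0, -0.001]
wrist_force: [0.5, -0.1, 0.2]
grip_width: 0.548
grasp_force: 0.0
```

Request:
servo_tool(rotation=[[0,0,-0.137],[0,0,-0.137],[0,0,-0.137],[0,0,-0.137],[0,0,-0.137],[0,0,-0.137],[0,0,-0.137],[0,0,-0.137],[0,0,0]], travel=[[0,0,0],[0,0,0],[0,0,0],[0,0,0],[0,0,0],[0,0,0],[0,0,0],[0,0,0],[0,0,0]], claw=[50,50,50,50,50,50,50,50,50])

```text
time: 44.15
ee_pos: [0.5124, -0.1716, 0.2193]
tool_rot: [0.142, 0.99, 0.0, -0.001]
wrist_force: [-0.4, -0.0, 0.4]
grip_width: 0.553
grasp_force: 0.0
```

```bash
python3 g.py .5121 -.1728 .0435 163.5; python3 rl.py 4
```

```text
t 44.1 pos [ 0.5124 -0.1716  0.2193] psi 163.63 grip 50.5 F [-0.4 -0.   0.4]
travel [ -0.4  -1.2 175.8] turn [ 0.    -0.002  0.002] travel after turn [-1.000e-01 -1.200e+00  1.758e+02]
side orange 73 [318.4 200.3] [ 0.515 -0.17   0.052] rail x,s(front face) mm -121.1 -378.0
side orange 159 [290.  274.8] [0.537 0.411 0.104] rail x,s(front face) mm 7.2 188.4
```

Request:
servo_tool(rotation=[[0,0,0],[0,0,0],[0,0,0],[0,0,0],[0,0,0],[0,0,0],[0,0,0],[0,0,0]], travel=[[0,-1.2,30],[0,0,40],[0,0,40],[0,0,30],[0,0,20],[0,0,11],[0,0,5],[0,0,0]], claw=[50,50,50,50,50,50,50,50])

```text
time: 45.0
ee_pos: [0.5126, -0.1729, 0.0442]
tool_rot: [0.144, 0.99, 0.0, -0.0]
wrist_force: [0.1, -0.2, -0.3]
grip_width: 0.545
grasp_force: 0.0
```

Request:
servo_tool(rotation=[[0,0,0],[0,0,0],[0,0,0],[0,0,0],[0,0,0],[0,0,0],[0,0,0],[0,0,0],[0,0,0],[0,0,0]], travel=[[0,0,0],[0,0,0],[0,0,0],[0,0,0],[0,0,0],[0,0,0],[0,0,0],[0,0,0],[0,0,0],[0,0,0]], claw=[35,25,18,12,8,8,8,8,8,8], force=30)

```text
time: 46.0
ee_pos: [0.5127, -0.1729, 0.0444]
tool_rot: [0.143, 0.99, 0.0, 0.0]
wrist_force: [-1.2, 1.5, 5.4]
grip_width: 0.13
grasp_force: 30.0
```

Request:
servo_tool(rotation=[[0,0,0],[0,0,0],[0,0,0],[0,0,0],[0,0,0],[0,0,0],[0,0,0]], travel=[[0,0,-5],[0,0,-25],[0,0,-40],[0,0,-40],[0,0,-40],[0,0,-20],[0,0,0]], claw=[8,8,8,8,8,8,8])

```text
time: 46.7
ee_pos: [0.514, -0.1734, 0.2174]
tool_rot: [0.143, 0.99, -0.001, 0.002]
wrist_force: [-0.1, -0.9, -1.9]
grip_width: 0.126
grasp_force: 30.0
```

```bash
python3 g.py .5605 .2475 .215 163.5
```

```text
t 46.7 pos [ 0.514  -0.1734  0.2174] psi 163.51 grip 11.5 F [-0.1 -0.9 -1.9]
travel [ 74.9 416.8   1.8] turn [-0.     0.005  0.   ] travel after turn [ 75.  416.8   2.4]
```

Next: 417 mm of travel, then a turn of +1.098.

Request:
servo_tool(rotation=[[0,0,0],[0,0,0],[0,0,0],[0,0,0],[0,0,0],[0,0,0],[0,0,0],[0,0,0],[0,0,0],[0,0,0],[0,0,0]], travel=[[5,26,0],[7,40,0],[7,40,0],[7,40,0],[7,40,0],[7,40,0],[7,40,0],[7,40,0],[7,40,0],[7,40,0],[7,31,0]], claw=[8,8,8,8,8,8,8,8,8,8,8])

```text
time: 47.8
ee_pos: [0.5584, 0.2502, 0.2126]
tool_rot: [0.143, 0.99, -0.0, -0.001]
wrist_force: [0.9, -0.3, -0.7]
grip_width: 0.13
grasp_force: 30.0
```

Request:
servo_tool(rotation=[[0,0,0.137],[0,0,0.137],[0,0,0.137],[0,0,0.137],[0,0,0.137],[0,0,0.137],[0,0,0.137],[0,0,0.137],[0,-0.09,0],[0,-0.085,0],[0,0,0]], travel=[[0,0,0],[0,0,0],[0,0,0],[0,0,0],[0,0,0],[0,0,0],[0,0,0],[0,0,0],[0,0,0],[0,0,0],[0,0,0]], claw=[8,8,8,8,8,8,8,8,8,8,8])

```text
time: 48.9
ee_pos: [0.5581, 0.2489, 0.2125]
tool_rot: [0.635, 0.768, -0.057, 0.067]
wrist_force: [0.5, -0.3, -1.5]
grip_width: 0.133
grasp_force: 30.0
```

```bash
python3 rl.py 5; python3 g2.py 26 15
```

```text
side orange 74 [286.8 196.1] [0.555 0.262 0.224] rail x,s(front face) mm -3.2 39.3
side orange 157 [290.  274.8] [0.537 0.409 0.104] rail x,s(front face) mm 6.6 187.1
t 49.0 pos [0.5582 0.2488 0.2127] target [0.5599 0.2515 0.131 ] F [ 0.   0.5 -1. ] grip 11.669988808590348
travel [16.4  2.3 80. ] turn [-0.002 -0.     0.004] down 10mm = [1.73 0.02 9.85]
```

Request:
servo_tool(rotation=[[0,0,0],[0,0,0],[0,0,0],[0,0,0],[0,0,0],[0,0,0]], travel=[[5,2,20],[5,0,25],[3,0,15],[1.8,0,10],[1.8,0,10],[0,0,0]], claw=[8,8,8,8,8,8])

```text
time: 49.55
ee_pos: [0.5602, 0.2506, 0.1316]
tool_rot: [0.636, 0.767, -0.056, 0.067]
wrist_force: [0.4, -0.0, -0.7]
grip_width: 0.131
grasp_force: 30.0
```

Request:
servo_tool(rotation=[[0,0,0],[0,0,0],[0,0,0],[0,0,0],[0,0,0]], travel=[[0.9,0,5],[0.9,0,5],[0.4,0,2],[0.2,0,1],[0,0,0]], claw=[8,8,8,8,8])

```text
time: 50.05
ee_pos: [0.5606, 0.2511, 0.1194]
tool_rot: [0.636, 0.767, -0.056, 0.067]
wrist_force: [0.5, -0.1, -1.6]
grip_width: 0.126
grasp_force: 30.0
```

```bash
python3 g2.py 26 0
```

```text
t 50.0 pos [0.5606 0.2511 0.1194] target [0.5599 0.2515 0.116 ] F [ 0.5 -0.1 -1.6] grip 11.510291171801105
travel [ 1.1 -0.7  3.3] turn [0.    0.    0.002] down 10mm = [ 1.74 -0.    9.85]
```

Request:
servo_tool(rotation=[[0,0,0],[0,0,0],[0,0,0]], travel=[[0.3,-0.5,1.5],[0.3,0,1],[0,0,0]], claw=[8,8,8])

```text
time: 50.35
ee_pos: [0.56, 0.2512, 0.1167]
tool_rot: [0.636, 0.767, -0.056, 0.067]
wrist_force: [-1.1, -0.4, -0.7]
grip_width: 0.128
grasp_force: 30.0
```

Request:
servo_tool(rotation=[[0,0,0],[0,0,0],[0,0,0],[0,0,0],[0,0,0],[0,0,0],[0,0,0],[0,0,0],[0,0,0],[0,0,0],[0,0,0],[0,0,0]], travel=[[0,0,0],[0,0,0],[0,0,0],[0,0,0],[0,0,0],[0,0,0],[0,0,-15],[0,0,-30],[0,0,-30],[0,0,-30],[0,0,0],[0,0,0]], claw=[30,50,50,50,50,50,50,50,50,50,50,50])

```text
time: 51.55
ee_pos: [0.5568, 0.2694, 0.2214]
tool_rot: [0.636, 0.767, -0.055, 0.068]
wrist_force: [1.2, 0.4, -0.5]
grip_width: 0.551
grasp_force: 0.0
```

Request:
servo_tool(rotation=[[0,0.09,0],[0,0.085,0],[0,0,0],[0,0,0],[0,0,0],[0,0,0],[0,0,0],[0,0,0],[0,0,0],[0,0,0],[0,0,0],[0,0,0]], travel=[[0,0,0],[0,0,0],[-43,-10,-5],[-43,-10,-5],[-43,-10,-5],[-43,-10,0],[-43,-10,0],[-43,-10,0],[-43,-10,0],[0,0,0],[0,0,0],[0,0,0]], claw=[50,50,50,50,50,50,50,50,50,50,50,50])

```text
time: 52.75
ee_pos: [0.5435, -0.039, 0.2346]
tool_rot: [0.638, 0.77, -0.0, -0.0]
wrist_force: [0.0, 1.8, -0.1]
grip_width: 0.551
grasp_force: 0.0
```

```bash
python3 rl.py 6; python3 - <<'E'
from h import *
s=load("sider6");t=snap("top","z")
a=cv2.resize(s["frame"][225:325,260:350],None,fx=4,fy=4,interpolation=cv2.INTER_CUBIC)
b=cv2.resize(t["frame"][180:280,195:295],None,fx=4,fy=4,interpolation=cv2.INTER_CUBIC)
cv2.imwrite("pics/z11.png",np.hstack([a,b]))
E
```

```text
side orange 223 [289.1 269.1] [0.541 0.388 0.106] rail x,s(front face) mm 6.1 165.0
```

View pics/z11.png

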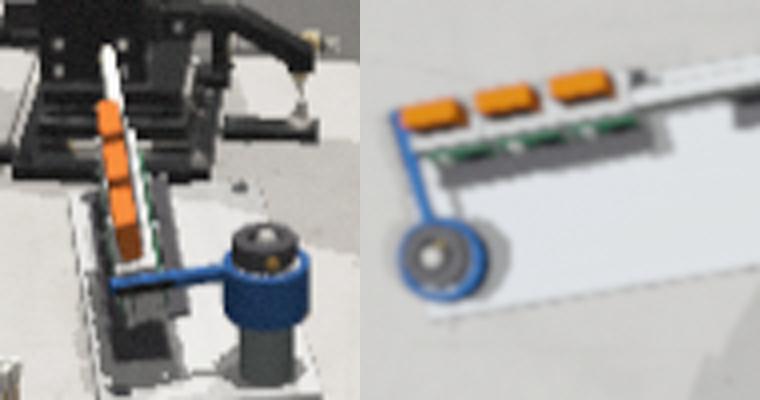

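Both views show three carriers packed against the hub's arm, at top-crop (433,113), (506,100) and (580,85), with the collar lying flat on the seated hub. Handing in.

```bash
python3 -c "
from station import order
print(order.close_job())"
```

```text
the job is handed in; nothing more can be done
None
```

The stop hub is seated over its key with the collar flat on it, all three carriers present are packed against the stop, and the job was handed in at about 53 s of the 208 s allowed; no verdict came back.

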